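# Pull down the rack's flap with the pole, lock it and feed in the cartons

### The arm

A 6-joint arm with a two-finger parallel gripper is mounted at the origin on the work surface. World frame = base frame: x ahead of the robot, y to its left, z up, the work surface at z = 0. Lengths are in m, angles in rad, forces in N, time in s.
With the tool pointing down it reaches from about 0.275 to 1 m from the base axis. Payload 8.4 kg.
Tool frame: the origin (TCP) lies between the finger pads; the fingertips stand 17 mm ahead of it and the grasp point (between the pads) lies 2 mm behind it (arm.tcp_to_tips is the distance from the TCP to the fingertips, in m); z points along the fingers, y is the direction in which the jaws open and shut (so a half turn about z gives the same grasp; the last joint's range is limited). The gripper opens to 85 mm and grips with 20 to 120 N. Pads are 22 mm wide; open, the fingers measure 114 mm over their backs; the gripper's body (76 mm by 85 mm) begins 54 mm behind the grasp point. The pads swing forward as they close: fully open they stand 13 mm farther back than shut.
Start: joints at [-1.219, 0.353, 1.633, -0, 1.155, -0.002], TCP at [0.217, -0.586, 0.248] pointing down, gripper open.
Joint ranges: [-2.63, 2.63], [-0.92, 2.1], [0.06, 2.66], [-1.3, 4.44], [0, 2.69], [-3.02, 3.02]. Speed limits (rad/s): [2.22, 2.22, 2.79, 3.14, 3.14, 3.14].

### API

Orientations are given as a unit quaternion [x, y, z, w].
In Python, from rig import arm gives the robot as it stands.
- The arm moves only by the shell command python3 -m handwheel 'ROWS' [OPENING] [FORCE]. ROWS is a JSON object of lists of equal length, an entry for each row: "xyz": the shift along the tool's x, y, z in m, a list of three; "roll": the turn about the tool's z in rad. A call has 1 to 12 rows; each row is the pose to reach, as a shift and turn from the pose measured when the call began, along the tool's axes at that moment; what a row does not reach only later rows make up. A row lasts 1/8 s, in which the tool goes at most 62.5 mm and 10.7 degrees, less where a joint would pass 70% of its speed; a pose out of reach is approached as far as the arm can. A call with a gripper value outside its range is refused whole. OPENING is the opening, from 0 (shut) to 1 (fully open), set as the call begins (- or left out, the last holds). The fingers move at their own pace and stop on an object; FORCE is the grip in N (left out, the last holds). Time passes only in rows, so rows that repeat a pose let the fingers close. It gives the time, the measured TCP pose, the force and the opening at its end, in the units of the state.
- arm.sense(): the state, without advancing time (a new reading comes with each control period).
- arm.capture(name): name is "side" or "top"; returns (picture, depth): 480x640x3 uint8, red, green, blue; 480x640 float32, m along the optical axis (not along the pixel's ray), 0 where there is no reading.
- arm.get_calibration(name): a dict with "fx", "fy", "cx", "cy" (pixels), "pose" (4x4, takes a point from camera to world coordinates). Camera axes: x right, y down, z forward; pixel columns grow to the right and rows downward; lengths in m; the calibration is good to about 2 mm. A picture is of the moment at which its call begins. get_calibration takes no time and is no camera call.
- arm.sign_off(): hands the job in, once; it reports no verdict.
Trained networks look in the newest picture that a camera, given by its name, has taken for a name from the list of things; names that differ only in an ending like _2 or _b are one class to them, and where a whole thing is asked for, a point or a joint stands for the part that bears it (a point fixed in the world has none). Each returns a list of dicts, best first, with "p" (0 to 1); they miss things now and then, are a little off and sometimes report something else, mostly with a low value. They report only what shows in the picture. A call takes as long as a camera call. They do not tell look-alikes from the thing itself.
- arm.boxes_of(camera, target): "extent" ([centre column, centre row, width, height] as shares, 0 to 1, of the picture: columns of its width, rows of its height, round what is visible of it).
- arm.place_of(camera, target): "centre" ([row, column] as shares, 0 to 1, of the picture: columns of its width, rows of its height: a listed point, or the origin of a listed thing).
The state is a dict: "time_s": time; "joint_positions": joint angles; "dq": joint speeds; "tau": joint torques, N m; "position": TCP position; "eef_rot": TCP orientation; "contact_force": force on the tool from outside, world axes, zero at the start; "torque": the same for the moment, N m; "width": opening from 0.0 (shut) to 1.0 (fully open).
Only numpy, scipy, OpenCV 4.12 (cv2) and the standard library are available. Lean on these libraries where they do the work, as an engineer would, in place of code of your own. Each camera call takes 0.05 s, during which the arm holds its last target.

### The job

Restock the drop-front rack on the packing counter: take the hooked pole from its rest, hook it into the eye of the closed flap and swing the flap gently all the way down with the pole alone (the gripper must not touch the flap until it is down), and then turn the quarter-turn latch beside it until its tongue drops home over the flap. Only once the flap is locked, put the small brown cartons (two to four of them) on it and slide each one in along the lane under the low roof, until all stand upright wholly inside the rack, clear of the flap. Lay the pole back in its rest, hook end the way it was, and leave the tape roll, the pen cup and the big white carton where they are.

Things in the scene. Friction and masses are not known exactly. Their poses are not given: they have to be found in the camera images.
- rack: Fixed feed rack. Origin on the counter below the hinge line, mid lane; x points into the rack, y across, z up. Lane floor 109 mm up, x = 10 to 354 mm; walls from x = 18 mm on, inner faces at y = +/-39 mm, 32 mm high. Low roof over it from x = 30 mm on, underside 168, top 172 mm up; stock stands on it from x = 115 mm. Latch post 36 mm square, 104 mm high, at x = -130, y = -102 mm
- hatch (a joint): Flap angle: 0 shut (upright), 1.57 rad fully down, lying level with its top 110 mm above the counter and pointing to the rack's -x. Hinge axis along the rack's y at x = 0, 110 mm up. Stiff hinge (about 0.4 N m): the flap stays where it is left. Starts at 0 to 0.12
- flap: Plywood flap, 124 mm wide, 180 mm from hinge to free edge, 12 mm thick. Origin mid hinge axis; z runs from the hinge to the free edge (up when shut), x out of its inner face (into the rack when shut, up when down). On the inner face two guide lips, 10 mm high, 78 mm apart inside, run from 5 to 100 mm from the hinge
- eye (a point): Centre of the steel eye on the flap's free edge, 208 mm from the hinge axis, 6 mm behind the inner face: a ring with a 32 mm hole, bar 8 mm thick, 48 mm outside. The hole's axis lies along the rack's y, parallel to the hinge, so a pin along y turns freely in it. About 318 mm above the counter when shut
- latch (a joint): Quarter-turn latch: 0 open (tongue points along the rack's -x), 1.57 rad locked (tongue along the rack's +y, over the flap's edge). Grows clockwise seen from above. Starts at 0 to 0.25. Sprung downwards (9 N): past about 1.25, once let go, it drops 4.5 mm by itself into its detent at 1.57; locked it cannot be turned back. Turning takes about 0.05 N m
- latch_grip (a point): On the latch's upright axis, about 148 mm above the counter (4.5 mm less when locked): the height to grip its black bar, 40 mm long, 12 mm thick, 36 mm high, top 16 mm above this point; the bar lies along the tongue. The x axis points opposite to the tongue
- rest: Fixed pole rest, plywood base 250 x 70 mm with two grey U-saddles at x = +/-95 mm; slots along x, 27 mm wide, flared at the top, floor 32 mm and cheeks 60 mm above the counter. Origin on the counter at its middle
- pole: Hooked pole, 0.16 kg, along its own x. Origin under the middle of a wooden grip 110 mm long, 18 x 18 mm, near the centre of mass. Shaft 12 mm square, x = -125 to 205 mm, axis 9 mm above the origin; black knob at the -x end, to x = -145 mm. In the rest it lies over the rest's middle, origin 29 mm above the counter, x along the rest's x
- hook (a point): Middle of the hook's prong: a pin 8 mm thick that stands out squarely to the pole's -y side at x = 200 mm, 9 mm above the origin, reaching to y = -59 mm with a free end; this point lies at y = -30 mm
- carton0: Small brown carton, 70 mm long (x), 56 mm wide (y), 45 mm high, 0.08 to 0.17 kg; origin in the middle of its underside. May be absent
- carton1: Small brown carton, 70 mm long (x), 56 mm wide (y), 45 mm high, 0.08 to 0.17 kg; origin in the middle of its underside. May be absent
- carton2: Small brown carton, 70 mm long (x), 56 mm wide (y), 45 mm high, 0.08 to 0.17 kg; origin in the middle of its underside. May be absent
- carton3: Small brown carton, 70 mm long (x), 56 mm wide (y), 45 mm high, 0.08 to 0.17 kg; origin in the middle of its underside. May be absent
- tape_roll: Paper tape roll standing flat, 90 mm across, 48 mm high; leave alone. Origin in the middle of its underside
- pen_cup: Grey cup, 72 mm across, 90 mm high; leave alone. Origin in the middle of its underside
- big_carton: White carton 120 x 100 x 80 mm, too wide for the lane; leave alone. Origin in the middle of its underside
Not all that is in view belongs to the job. Leave any orange look-alike of the carton0 alone.

How it is judged:
By the outcome, as a careful person would: the job done as asked, in the order asked, and still so for the second after the job is handed in, with the robot touching nothing.
Of carton0, carton1, carton2, carton3 only 2 to 4 are there at a start; the rules pass over those that are not, and their reading is None.
At some moment in a run one of carton0, carton1, carton2, carton3 may be knocked a few centimetres aside while the robot is not near it.
It also fails if it takes over 210 s, if anything falls off the work surface, if the arm or the gripper's body presses on something with over 40 N, if the wrist force passes 120 N, or if a joint passes its speed limit or range.

## Working session

There is one attempt and no reset: what is moved stays moved. The work goes in short steps, Python scripts to look and compute and a shell command to move; the robot and the scene stay as the last step left them, time stands still between calls to the robot, and variables do not carry over. Pictures are saved under pics/ and viewed, and the job is handed in when it is done.

```bash
ls; mkdir -p pics
python3 - <<'E'
from rig import arm
import cv2, numpy as np
s=arm.sense(); print({k:np.round(v,3).tolist() for k,v in s.items()})
for n in ("side","top"):
    p,d=arm.capture(n); cv2.imwrite(f"pics/{n}0.png",p[:,:,::-1]); np.save(f"pics/{n}0d.npy",d)
    c=arm.get_calibration(n); print(n,c["fx"],c["fy"],c["cx"],c["cy"]);print(np.round(c["pose"],4))
E
```

```text
pics
{'time_s': 0.0, 'joint_positions': [-1.219, 0.354, 1.634, -0.0, 1.155, -0.002], 'dq': [-0.001, 0.002, -0.001, -0.003, 0.0, 0.0], 'tau': [0.001, -60.524, -34.208, -0.0, 0.01, 0.0], 'position': [0.216, -0.586, 0.248], 'eef_rot': [0.984, 0.176, -0.0, -0.001], 'contact_force': [0.294, 0.443, 1.003], 'torque': [-0.004, -0.033, -0.014], 'width': 1.001}
side 585.6590061149864 585.6590061149864 321.34708679318487 231.10926736532673
[[-0.8725 -0.3587  0.3319  0.0386]
 [-0.4884  0.6179 -0.6161  0.9197]
 [ 0.0159 -0.6996 -0.7143  1.3169]
 [ 0.      0.      0.      1.    ]]
top 486.4455153771768 486.4455153771768 321.0392610910913 239.30631526982478
[[ 2.7500e-02 -9.9640e-01  7.9800e-02  4.5870e-01]
 [-9.9960e-01 -2.7500e-02  1.4000e-03 -3.5500e-02]
 [ 8.0000e-04 -7.9800e-02 -9.9680e-01  1.2652e+00]
 [ 0.0000e+00  0.0000e+00  0.0000e+00  1.0000e+00]]
```

View pics/side0.png

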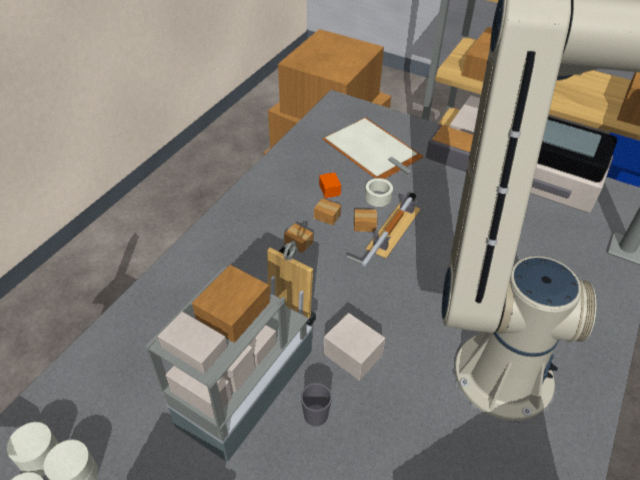

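View pics/top0.png

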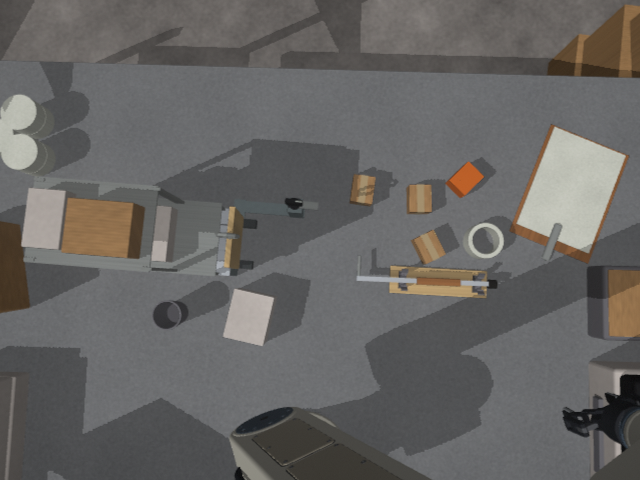

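```bash
cat > h.py <<'E'
from rig import arm
import cv2, numpy as np
def cap(n,tag=None):
    p,d=arm.capture(n)
    if tag: cv2.imwrite(f"pics/{tag}.png",p[:,:,::-1])
    c=arm.get_calibration(n); v,u=np.mgrid[0:480,0:640]
    q=np.stack([(u-c["cx"])/c["fx"]*d,(v-c["cy"])/c["fy"]*d,d],-1)
    W=q@c["pose"][:3,:3].T+c["pose"][:3,3]; W[d==0]=np.nan
    return p,d,W
def proj(n,P):
    c=arm.get_calibration(n); q=(np.atleast_2d(P)-c["pose"][:3,3])@c["pose"][:3,:3]
    return np.c_[q[:,0]/q[:,2]*c["fx"]+c["cx"],q[:,1]/q[:,2]*c["fy"]+c["cy"]]
def ray(n,u,v,z):
    c=arm.get_calibration(n); r=c["pose"][:3,:3]@np.array([(u-c["cx"])/c["fx"],(v-c["cy"])/c["fy"],1]); o=c["pose"][:3,3]
    return o+r*(z-o[2])/r[2]
def crop(p,u0,u1,v0,v1,k,tag): cv2.imwrite(f"pics/{tag}.png",cv2.resize(p[v0:v1,u0:u1,::-1],None,fx=k,fy=k,interpolation=cv2.INTER_CUBIC))
def st():
    s=arm.sense(); return {k:np.round(s[k],4).tolist() for k in ("time_s","position","eef_rot","contact_force","width")}
E
python3 - <<'E'
from h import *
z0={"rack":0,"eye":.318,"flap":.11,"latch_grip":.148,"rest":0,"pole":.029,"hook":.038,"carton0":0,"tape_roll":0,"pen_cup":0,"big_carton":0}
for n in ("top","side"):
    p,d,W=cap(n)
    if n=="top": crop(p,10,330,160,290,2.5,"topL"); crop(p,330,530,150,310,4,"topR")
    else: crop(p,140,340,220,450,2.6,"sideL")
    for t in z0:
        for r in arm.place_of(n,t):
            if r["p"]>.3:
                v,u=r["centre"][0]*480,r["centre"][1]*640
                print(n,t,round(r["p"],2),round(u),round(v),ray(n,u,v,z0[t]).round(3))
E
```

```text
top rack 0.98 243 241 [0.549 0.17  0.   ]
top eye 0.6 228 234 [0.54  0.147 0.318]
top flap 0.57 235 242 [0.538 0.17  0.11 ]
top latch_grip 0.65 296 202 [0.633 0.026 0.148]
top rest 0.6 439 282 [ 0.457 -0.342  0.   ]
top rest 0.53 479 238 [ 0.574 -0.445  0.   ]
top hook 0.61 362 266 [ 0.492 -0.14   0.038]
top carton0 0.94 461 183 [ 0.719 -0.397  0.   ]
top carton0 0.85 428 248 [ 0.545 -0.314  0.   ]
top carton0 0.67 359 191 [ 0.689 -0.13   0.   ]
top tape_roll 0.74 480 240 [ 0.57  -0.448  0.   ]
top pen_cup 0.77 177 308 [0.371 0.332 0.   ]
top big_carton 0.85 257 311 [0.371 0.127 0.   ]
side rack 0.76 287 336 [0.538 0.172 0.   ]
side rack 0.67 316 415 [0.359 0.332 0.   ]
side eye 0.81 291 250 [0.534 0.147 0.318]
side eye 0.54 357 258 [0.39  0.091 0.318]
side flap 0.6 289 308 [0.536 0.161 0.11 ]
side latch_grip 0.66 281 251 [0.64  0.031 0.148]
side rest 0.79 393 228 [ 0.461 -0.342  0.   ]
side pole 0.73 394 226 [ 0.452 -0.322  0.029]
side hook 0.94 355 257 [ 0.495 -0.142  0.038]
side hook 0.59 394 227 [ 0.446 -0.313  0.038]
side carton0 0.94 300 243 [ 0.683 -0.139  0.   ]
side carton0 0.83 329 216 [ 0.663 -0.29   0.   ]
side carton0 0.78 330 193 [ 0.713 -0.387  0.   ]
side tape_roll 0.7 375 197 [ 0.571 -0.445  0.   ]
side pen_cup 0.96 316 418 [0.355 0.337 0.   ]
side big_carton 0.63 349 357 [0.363 0.147 0.   ]
side big_carton 0.48 395 230 [ 0.453 -0.338  0.   ]
```

View pics/topL.png

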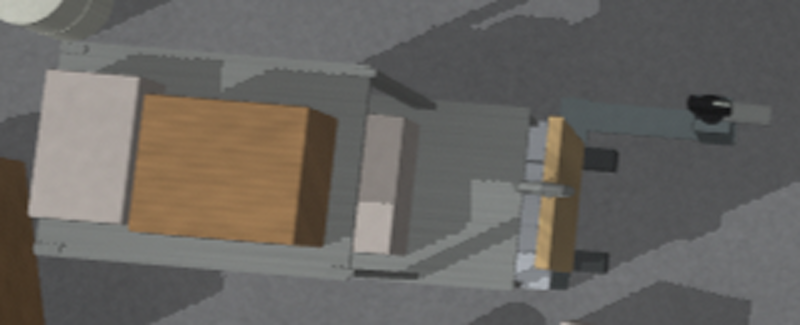

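View pics/topR.png

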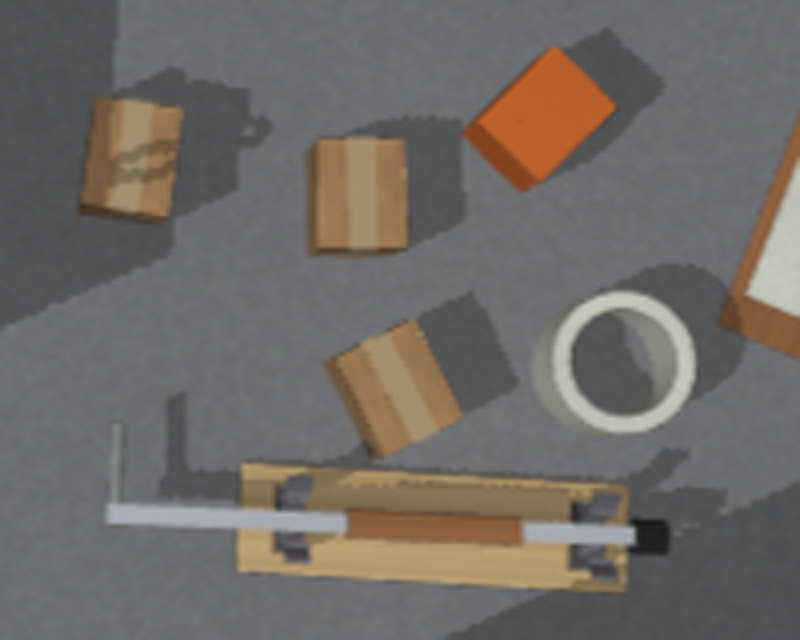

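View pics/sideL.png

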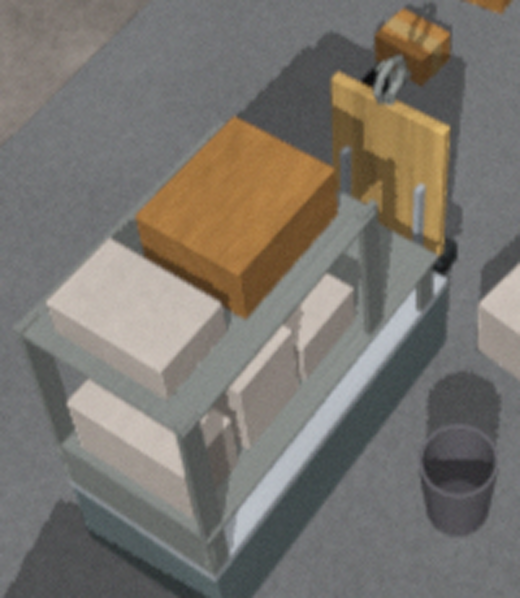

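Crops: the flap is upright at top (235,240), the latch at (293,203), and the pole runs from (360,280) to (492,284) with its prong pointing up the picture. Carton candidates are brown taped (363,189), (419,198), (428,246) and orange (465,180). The three brown ones fit the description; the orange one is the look-alike and stays where it is.

```bash
cat >> h.py <<'E'
def rects(W,x,y,z,minn=40,px=None):
    m=(W[...,0]>x[0])&(W[...,0]<x[1])&(W[...,1]>y[0])&(W[...,1]<y[1])&(W[...,2]>z[0])&(W[...,2]<z[1])
    n,l,s,c=cv2.connectedComponentsWithStats(m.astype(np.uint8)); out=[]
    for i in range(1,n):
        if s[i,4]<minn: continue
        P=W[l==i]; r=cv2.minAreaRect((P[:,:2]*1000).astype(np.float32))
        (cx,cy),(w,h),a=r
        if w<h: w,h,a=h,w,a+90
        a=(a+90)%180-90
        out.append((round(cx),round(cy),round(w),round(h),round(a,1),round(float(P[:,2].mean())*1000),c[i].round().tolist(),int(s[i,4])))
    return out
E
python3 - <<'E'
from h import *
p,d,W=cap("top")
f=np.isfinite(W[...,2])
print("cartons");[print(r) for r in rects(W,(.45,.8),(-.6,0),(.038,.056))]
print("roof");[print(r) for r in rects(W,(.4,.8),(.1,.9),(.160,.183))]
print("flap");[print(r) for r in rects(W,(.4,.8),(0,.3),(.27,.35),10)]
print("latch");[print(r) for r in rects(W,(.5,.8),(-.1,.15),(.125,.185),5)]
print("pole");[print(r) for r in rects(W,(.4,.53),(-.6,-.1),(.025,.056),10)]
p,d,W=cap("side")
print("side cartons");[print(r) for r in rects(W,(.45,.8),(-.6,0),(.038,.056))]
print("roof");[print(r) for r in rects(W,(.4,.8),(.1,.9),(.160,.183))]
print("flap");[print(r) for r in rects(W,(.4,.8),(0,.3),(.27,.35),10)]
print("latch");[print(r) for r in rects(W,(.5,.8),(-.1,.15),(.125,.185),5)]
E
```

```text
cartons
(723, -400, 72, 56, -44.2, 46, [466.0, 178.0], 619)
(688, -137, 71, 56, -6.8, 46, [363.0, 189.0], 612)
(668, -282, 70, 56, 2.2, 46, [420.0, 198.0], 625)
(565, -447, 89, 89, -89.8, 48, [486.0, 240.0], 502)
(546, -308, 70, 57, 28.1, 46, [430.0, 247.0], 635)
(482, -302, 350, 63, 87.8, 46, [425.0, 280.0], 849)
roof
(544, 269, 166, 148, -3.2, 173, [194.0, 237.0], 3517)
flap
(545, 289, 164, 24, -0.5, 333, [153.0, 224.0], 782)
(537, 148, 120, 44, 11.0, 297, [230.0, 237.0], 512)
latch
(632, 31, 38, 26, 59.7, 152, [294.0, 203.0], 159)
(581, 149, 34, 3, -0.1, 167, [241.0, 221.0], 29)
pole
(517, -316, 62, 25, -89.2, 45, [430.0, 257.0], 175)
(463, -299, 353, 67, 82.0, 45, [429.0, 280.0], 1070)
(525, -447, 54, 9, 88.9, 46, [484.0, 256.0], 73)
side cartons
(720, -396, 78, 58, -46.7, 45, [330.0, 181.0], 264)
(561, -443, 98, 86, -63.1, 47, [379.0, 189.0], 277)
(463, -298, 357, 64, 82.6, 46, [385.0, 232.0], 423)
(666, -279, 73, 63, 1.8, 46, [327.0, 207.0], 296)
(543, -302, 69, 68, 25.8, 46, [365.0, 216.0], 307)
(687, -132, 77, 69, -6.4, 45, [298.0, 234.0], 353)
roof
(535, 167, 125, 20, -0.3, 172, [290.0, 296.0], 270)
(547, 362, 333, 171, 87.0, 173, [248.0, 371.0], 2314)
flap
(536, 151, 123, 45, 9.9, 293, [290.0, 260.0], 568)
(623, 289, 21, 11, 88.9, 339, [222.0, 270.0], 25)
(479, 293, 40, 14, 1.4, 319, [280.0, 305.0], 128)
latch
(631, 30, 34, 13, -86.4, 163, [283.0, 249.0], 36)
(625, 15, 27, 4, -76.7, 136, [289.0, 252.0], 14)
```

Run:
```python
from h import *
def fit(P): 
    c=P.mean(0);u,s,v=np.linalg.svd(P-c,full_matrices=False);return c,np.degrees(np.arctan2(v[0,1],v[0,0]))%180
for n in ("top","side"):
    p,d,W=cap(n)
    x,y,z=W[...,0],W[...,1],W[...,2]
    # roof
    m=(x>.4)&(x<.8)&(y>.1)&(y<.7)&(z>.165)&(z<.180)
    k=cv2.morphologyEx(m.astype(np.uint8),cv2.MORPH_OPEN,np.ones((3,3)));P=W[k>0][:,:2]*1000
    for a in (86,86.5,87,87.5,88):
        t=np.radians(a);ex=np.array([np.cos(t),np.sin(t)]);ey=np.array([-ex[1],ex[0]])
        X=P@ex;Y=P@ey
        # low-x edge over Y bins, low/high y edges over X bins: straightness
        def edge(A,B,f):
            b=np.arange(np.percentile(B,8),np.percentile(B,92),6);e=[f(A[(B>=q)&(B<q+6)]) for q in b if ((B>=q)&(B<q+6)).sum()>5];c=np.polyfit(range(len(e)),e,1)[0]/6; return np.median(e).round(1),np.degrees(c).round(2)
        print(n,a,"xmin",edge(X,Y,np.min),"ymin",edge(Y,X,np.min),"ymax",edge(Y,X,np.max))
    # flap face
    m=(x>.45)&(x<.62)&(y>.1)&(y<.19)&(z>.19)&(z<.288)
    Q=W[m]; 
    c=Q.mean(0);u,s,v=np.linalg.svd(Q-c,full_matrices=False);print(n,"flap",len(Q),c.round(3),"normal",v[2].round(3),s.round(3), Q.min(0).round(3),Q.max(0).round(3))
    # pole
    hsv=cv2.cvtColor(p,cv2.COLOR_RGB2HSV)
    m=(x>.4)&(x<.53)&(y>-.52)&(y<-.14)&(z>.036)&(z<.056)
    P=W[m&(x<.48)]
    print("pole",len(P),P.mean(0).round(3),fit(P[:,:2])[1], P[:,1].min(),P[:,1].max())
    for b in np.arange(-.50,-.14,.03):
        q=P[(P[:,1]>b)&(P[:,1]<b+.03)]
        if len(q): print(b.round(3),np.median(q,0).round(4),(q[:,0].max()-q[:,0].min()).round(3))
    q=W[m&(x>.485)]
    if len(q): print("prong",np.median(q,0),q.min(0),q.max(0))
```

```text
top 86 xmin (np.float64(234.0), np.float64(-0.92)) ymin (np.float64(-606.3), np.float64(3.74)) ymax (np.float64(-442.2), np.float64(-4.05))
top 86.5 xmin (np.float64(229.3), np.float64(-0.34)) ymin (np.float64(-608.7), np.float64(3.52)) ymax (np.float64(-444.5), np.float64(-4.54))
top 87 xmin (np.float64(224.8), np.float64(0.06)) ymin (np.float64(-611.0), np.float64(4.33)) ymax (np.float64(-447.0), np.float64(-5.06))
top 87.5 xmin (np.float64(220.1), np.float64(0.6)) ymin (np.float64(-613.5), np.float64(3.62)) ymax (np.float64(-449.3), np.float64(-5.23))
top 88 xmin (np.float64(215.6), np.float64(1.11)) ymin (np.float64(-615.5), np.float64(3.04)) ymax (np.float64(-451.6), np.float64(-4.67))
top flap 349 [0.535 0.147 0.247] normal [-0.056 -0.998 -0.03 ] [0.698 0.574 0.038] [0.476 0.141 0.19 ] [0.598 0.16  0.288]
pole 880 [ 0.459 -0.322  0.047] 89.087540286065 -0.47677322200865646 -0.14130331839036375
-0.5 [ 0.4565 -0.4732  0.0471] 0.02
-0.47 [ 0.4563 -0.457   0.0476] 0.04
-0.44 [ 0.4576 -0.4284  0.0459] 0.047
-0.41 [ 0.457  -0.3949  0.0459] 0.017
-0.38 [ 0.4585 -0.3653  0.048 ] 0.016

[... 1188 characters left out ...]
472 0.143 0.19 ] [0.597 0.177 0.288]
pole 514 [ 0.456 -0.309  0.046] 89.11253241968248 -0.47164210965113873 -0.14030201369255635
-0.5 [ 0.4518 -0.4716  0.0505] 0.004
-0.47 [ 0.4525 -0.4576  0.0463] 0.04
-0.44 [ 0.4557 -0.4275  0.0455] 0.046
-0.41 [ 0.4533 -0.393   0.0466] 0.017
-0.38 [ 0.4533 -0.3644  0.0472] 0.02
-0.35 [ 0.4528 -0.3369  0.048 ] 0.017
-0.32 [ 0.4546 -0.3055  0.0473] 0.019
-0.29 [ 0.4553 -0.2764  0.0443] 0.019
-0.26 [ 0.4574 -0.2401  0.0447] 0.043
-0.23 [ 0.4572 -0.2146  0.0441] 0.033
-0.2 [ 0.457  -0.1853  0.0445] 0.014
-0.17 [ 0.4566 -0.1532  0.0449] 0.014
prong [ 0.52148707 -0.3173931   0.0455547 ] [ 0.50047607 -0.46645187  0.03627751] [ 0.52981491 -0.27769077  0.05463435]
```

Run:
```python
from h import *
p,d,W=cap("top"); crop(p,350,510,255,305,5,"pole")
p,d,W=cap("side"); crop(p,255,325,230,330,6,"flap"); crop(p,340,430,180,275,6,"pole2")
```

```text
(no output)
```

View pics/pole.png

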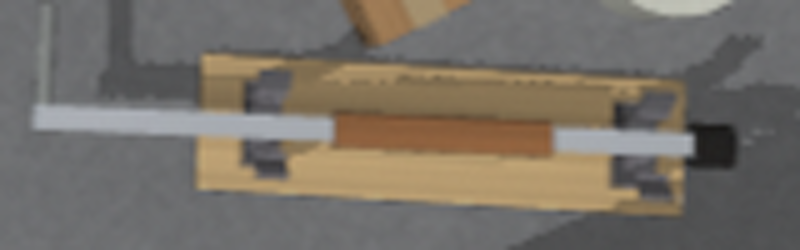

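View pics/flap.png

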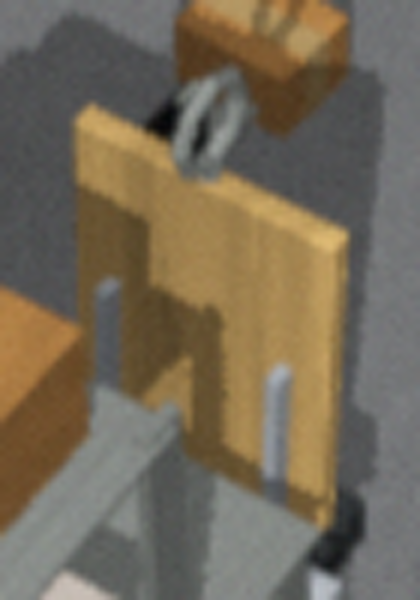

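View pics/pole2.png

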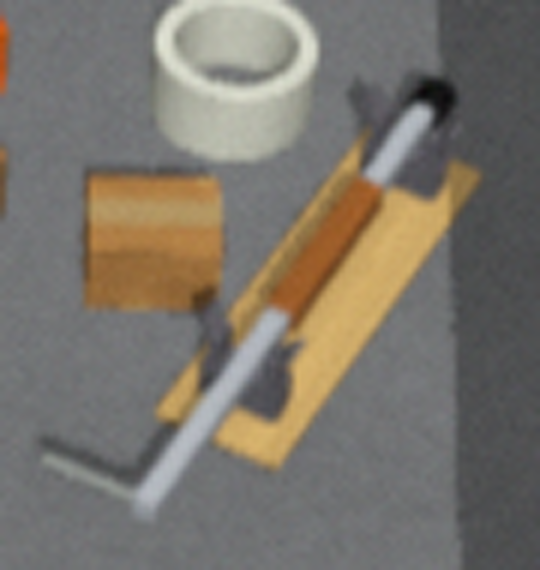

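```bash
cat >> h.py <<'E'
from scipy.spatial.transform import Rotation as Ro
RO=np.array([.5372,.166]); RA=np.radians(87.0)
EX=np.array([np.cos(RA),np.sin(RA)]); EY=np.array([-EX[1],EX[0]])
def r2w(X,Y): return RO+X*EX+Y*EY
def w2r(p): q=np.asarray(p)[:2]-RO; return np.array([q@EX,q@EY])
def go(x,y,z,yaw=None):
    """print tool-frame shift + roll from measured pose to world pos / tool-x yaw deg"""
    s=arm.sense(); R=Ro.from_quat(s["eef_rot"]).as_matrix(); 
    t=R.T@(np.array([x,y,z])-s["position"]); cur=np.degrees(np.arctan2(R[1,0],R[0,0]))
    r=0 if yaw is None else -((yaw-cur+180)%360-180)
    print("shift",t.round(4).tolist(),"dist",np.linalg.norm(t).round(3),"yaw now",cur.round(2),"roll rad",np.radians(r).round(4),"tilt z",R[:,2].round(4).tolist())
E
python3 - <<'E'
from h import *
print(arm.tcp_to_tips, st())
go(.4575,-.32,.20,89)
go(.4575,-.32,.041,89)
p,d,W=cap("top")
x,y,z=W[...,0],W[...,1],W[...,2]
m=(x>.425)&(x<.445)&(y>-.38)&(y<-.29);print(np.median(z[m]))
E
```

```text
0.017 {'time_s': 1.6, 'position': [0.2165, -0.5863, 0.2483], 'eef_rot': [0.9844, 0.176, 0.0, -0.0], 'contact_force': [0.1293, -0.1444, 0.7256], 'width': 0.9994}
shift [0.3183, -0.1663, 0.0483] dist 0.362 yaw now 20.27 roll rad -1.1995 tilt z [0.0, 0.0, -1.0]
shift [0.3183, -0.1663, 0.2073] dist 0.415 yaw now 20.27 roll rad -1.1995 tilt z [0.0, 0.0, -1.0]
0.009060397843300705
```

```bash
python3 -m handwheel '{"xyz":[[0.04,-0.021,0.006],[0.08,-0.042,0.012],[0.12,-0.063,0.018],[0.16,-0.083,0.024],[0.2,-0.104,0.03],[0.24,-0.125,0.036],[0.28,-0.146,0.042],[0.318,-0.166,0.048],[0.318,-0.166,0.048],[0.318,-0.166,0.048]],"roll":[-0.15,-0.3,-0.45,-0.6,-0.75,-0.9,-1.05,-1.2,-1.2,-1.2]}' 0.42 60
python3 - <<'E'
from h import *
print(st()); go(.4575,-.32,.041,89)
p,d,W=cap("top","t1"); crop(p,370,510,200,330,5,"t1c")
E
```

```text
time_s: 2.9
position: [0.4572, -0.3206, 0.2003]
eef_rot: [0.713, 0.701, -0.0, 0.0]
contact_force: [0.2, 0.6, 0.3]
width: 0.423
{'time_s': 2.9, 'position': [0.4572, -0.3206, 0.2003], 'eef_rot': [0.7133, 0.7008, -0.0002, 0.0], 'contact_force': [0.2374, 0.6403, 0.301], 'width': 0.4229}
shift [0.0006, 0.0003, 0.1593] dist 0.159 yaw now 88.98 roll rad -0.0003 tilt z [-0.0002, -0.0003, -1.0]
```

View pics/t1c.png

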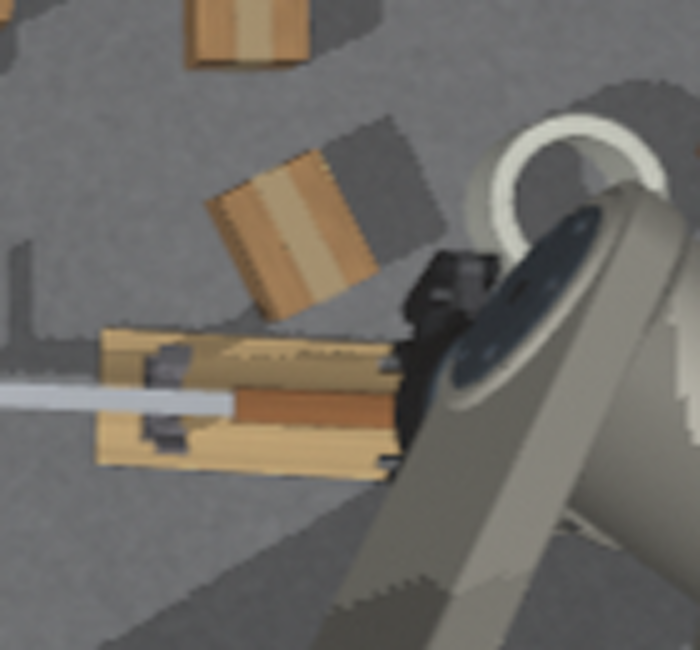

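The arm stands over the grip (crop (315,405)); the carton at crop (290,235) clears the finger line. I'm going down.

```bash
python3 -m handwheel '{"xyz":[[0,0,0.04],[0,0,0.08],[0,0,0.11],[0,0,0.13],[0,0,0.145],[0,0,0.157],[0,0,0.157],[0,0,0.157]],"roll":[0,0,0,0,0,0,0,0]}' 0.42 60
python3 -m handwheel '{"xyz":[[0,0,0],[0,0,0],[0,0,0],[0,0,0],[0,0,0],[0,0,0],[0,0,0],[0,0,0]],"roll":[0,0,0,0,0,0,0,0]}' 0 110
python3 -m handwheel '{"xyz":[[0,0,-0.005],[0,0,-0.015],[0,0,-0.03],[0,0,-0.05],[0,0,-0.07],[0,0,-0.07]],"roll":[0,0,0,0,0,0]}'
python3 - <<'E'
from h import *
p,d,W=cap("top","t2"); q,d,W2=cap("side","s2"); crop(p,340,500,220,320,5,"t2c");crop(q,300,460,170,300,5,"s2c")
print(st())
E
```

```text
time_s: 3.95
position: [0.4573, -0.3214, 0.044]
eef_rot: [0.714, 0.7, -0.0, 0.001]
contact_force: [0.1, 0.8, -0.5]
width: 0.42
time_s: 4.95
position: [0.4578, -0.3216, 0.0451]
eef_rot: [0.714, 0.701, 0.0, 0.001]
contact_force: [-0.3, 0.7, 6.3]
width: 0.179
time_s: 5.7
position: [0.4587, -0.3223, 0.1172]
eef_rot: [0.714, 0.701, 0.0, 0.003]
contact_force: [0.1, -0.1, -1.9]
width: 0.185
{'time_s': 5.8, 'position': [0.4577, -0.3215, 0.1153], 'eef_rot': [0.7136, 0.7006, 0.0001, 0.0015], 'contact_force': [0.249, -0.4021, -2.555], 'width': 0.1826}
```

View pics/t2c.png

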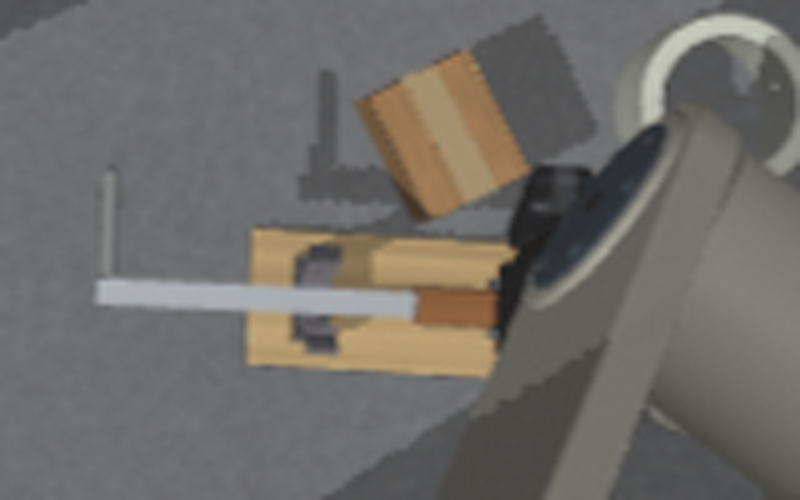

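View pics/s2c.png

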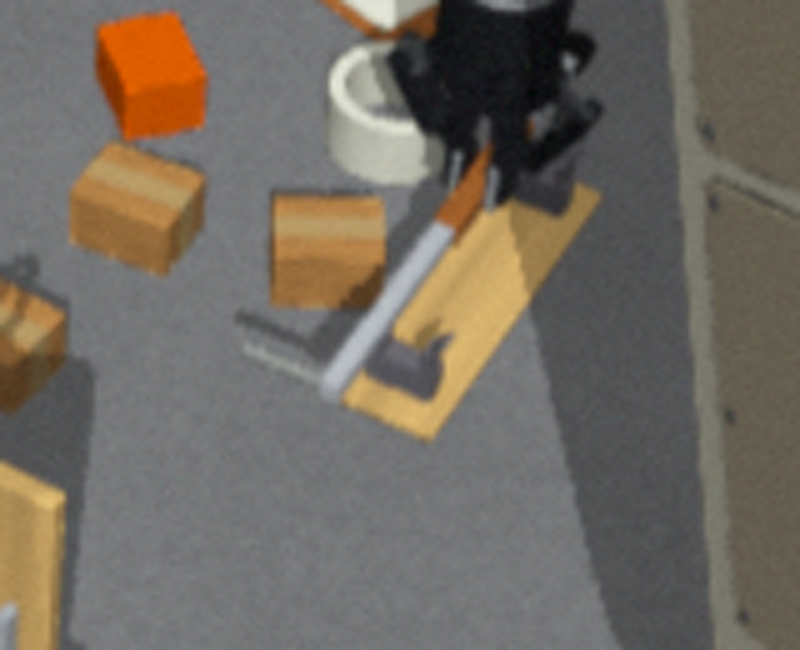

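The pole is held and level-looking, prong at top crop (110,215). Next I measure the tip relative to the TCP.

```bash
cat >> h.py <<'E'
def shaft(n,W,s,L=(0.03,.24),dz=.03,hw=.02):
    """points of pole ahead of TCP in tool frame"""
    R=Ro.from_quat(s["eef_rot"]).as_matrix(); T=(W-s["position"])@R
    m=(T[...,0]>L[0])&(T[...,0]<L[1])&(abs(T[...,1])<hw)&(abs(T[...,2])<dz)
    P=T[m]
    if len(P)<20: print(n,"few",len(P)); return
    a=np.polyfit(P[:,0],P[:,1],1); b=np.polyfit(P[:,0],P[:,2],1)
    print(n,len(P),"xmax",P[:,0].max().round(4),"lat at .2:",np.polyval(a,.2).round(4),"slope",a[0].round(4),"| z at .05,.2:",np.polyval(b,[.05,.2]).round(4),"slope",b[0].round(4))
    m=(T[...,0]>L[0])&(T[...,0]<L[1])&(abs(T[...,1])>.012)&(abs(T[...,1])<.07)&(abs(T[...,2])<dz)
    Q=T[m]
    if len(Q): print("  prong med",np.median(Q,0).round(4),Q.min(0).round(3),Q.max(0).round(3),len(Q))
E
python3 - <<'E'
from h import *
for n in ("top","side"):
    p,d,W=cap(n); shaft(n,W,arm.sense())
    for r in arm.place_of(n,"hook"):
        v,u=r["centre"][0]*480,r["centre"][1]*640
        print(round(r["p"],2),round(u),round(v),ray(n,u,v,.112).round(3))
E
```

```text
top 403 xmax 0.1957 lat at .2: 0.0021 slope 0.0169 | z at .05,.2: [-0.0012  0.0002] slope 0.0094
  prong med [0.1911 0.0364 0.0023] [ 0.187  0.013 -0.003] [0.195 0.058 0.008] 69
0.84 362 267 [ 0.489 -0.133  0.112]
side 273 xmax 0.1998 lat at .2: -0.0005 slope 0.0297 | z at .05,.2: [0.0005 0.003 ] slope 0.0171
  prong med [0.1937 0.0332 0.0026] [ 0.035 -0.013 -0.003] [0.198 0.057 0.012] 41
0.67 358 244 [ 0.485 -0.129  0.112]
0.44 328 213 [ 0.619 -0.195  0.112]
```

```bash
cat >> h.py <<'E'
OFF=np.array([.192,.030,.0065])
def hookgo(X,Y,Z,yaw=88.,off=OFF):
    t=np.radians(yaw); R=np.array([[np.cos(t),np.sin(t),0],[np.sin(t),-np.cos(t),0],[0,0,-1]])
    P=np.r_[r2w(X,Y),Z]-R@off; print("hook",X,Y,Z,"TCP",P.round(4)); go(*P,yaw)
def hooknow(off=OFF):
    s=arm.sense(); P=s["position"]+Ro.from_quat(s["eef_rot"]).as_matrix()@off
    return np.r_[w2r(P),P[2]].round(4)
E
python3 - <<'E'
from h import *
print(hooknow())
hookgo(-.06,.055,.317)
hookgo(-.019,.055,.317)
E
```

```text
[-0.2978  0.0309  0.1077]
hook -0.06 0.055 0.317 TCP [ 0.4425 -0.0819  0.3235]
shift [0.2388, -0.019, -0.2094] dist 0.318 yaw now 88.95 roll rad 0.0166 tilt z [0.0006, -0.0009, -1.0]
hook -0.019 0.055 0.317 TCP [ 0.4446 -0.0409  0.3235]
shift [0.2798, -0.0176, -0.2094] dist 0.35 yaw now 88.95 roll rad 0.0166 tilt z [0.0006, -0.0009, -1.0]
```

```bash
python3 -m handwheel '{"xyz":[[0,-0.003,-0.04],[0,-0.006,-0.08],[0.02,-0.01,-0.12],[0.05,-0.014,-0.16],[0.085,-0.018,-0.19],[0.12,-0.019,-0.209],[0.16,-0.019,-0.209],[0.195,-0.019,-0.209],[0.222,-0.019,-0.209],[0.239,-0.019,-0.209],[0.239,-0.019,-0.209],[0.239,-0.019,-0.209]],"roll":[0.017,0.017,0.017,0.017,0.017,0.017,0.017,0.017,0.017,0.017,0.017,0.017]}'
python3 - <<'E'
from h import *
print(st(),hooknow())
for n in ("top","side"):
    p,d,W=cap(n,n+"3"); shaft(n,W,arm.sense())
    if n=="top": crop(p,200,330,190,290,6,"t3c")
    else: crop(p,240,340,180,300,5,"s3c")
    for t in ("hook","eye"):
      for r in arm.place_of(n,t):
        v,u=r["centre"][0]*480,r["centre"][1]*640
        print(t,round(r["p"],2),round(u),round(v),ray(n,u,v,.317).round(3))
E
```

```text
time_s: 7.5
position: [0.4425, -0.0823, 0.323]
eef_rot: [0.719, 0.695, -0.0, 0.001]
contact_force: [0.9, -0.9, -0.5]
width: 0.179
{'time_s': 7.5, 'position': [0.4425, -0.0823, 0.323], 'eef_rot': [0.7195, 0.6945, -0.0003, 0.0006], 'contact_force': [0.945, -0.9319, -0.4853], 'width': 0.179} [-0.0604  0.0548  0.3162]
top 427 xmax 0.1952 lat at .2: 0.003 slope 0.033 | z at .05,.2: [-0.0009  0.001 ] slope 0.013
  prong med [0.1907 0.0352 0.0027] [ 0.187  0.013 -0.001] [0.24  0.063 0.03 ] 103
hook 0.61 252 266 [0.478 0.098 0.317]
eye 0.81 226 235 [0.538 0.151 0.317]
side 420 xmax 0.1986 lat at .2: -0.0012 slope 0.0245 | z at .05,.2: [0.0009 0.0025] slope 0.0104
  prong med [0.194  0.0322 0.0035] [ 0.032 -0.012 -0.002] [0.237 0.055 0.027] 59
hook 0.85 321 247 [0.478 0.104 0.317]
eye 0.91 292 251 [0.53  0.147 0.317]
```

View pics/t3c.png

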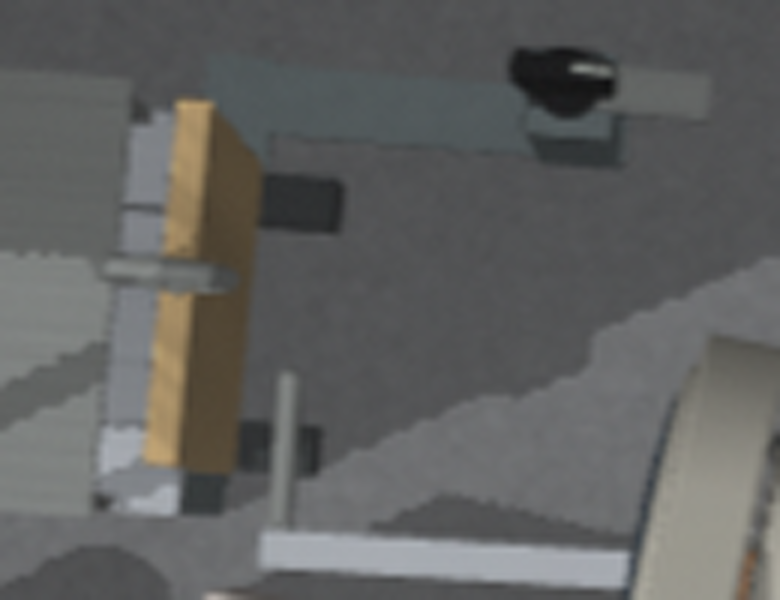

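View pics/s3c.png

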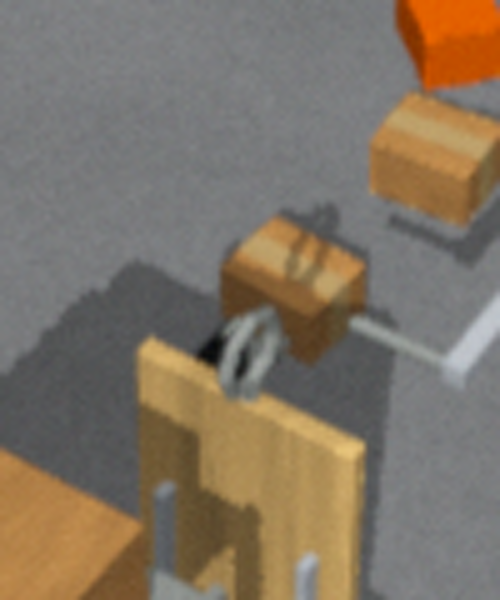

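Run:
```python
from h import *
for n in ("top","side"):
    p,d,W=cap(n); q=W[...,:2]-RO; X=q@EX;Y=q@EY;Z=W[...,2]
    m=(abs(X+.02)<.06)&(abs(Y)<.03)&(Z>.298)&(Z<.36)
    P=np.c_[X[m],Y[m],Z[m]]; print(n,len(P),"min",P.min(0).round(4),"max",P.max(0).round(4),"med",np.median(P,0).round(4))
    from scipy.optimize import least_squares
    # ring centerline radius 20 in XZ
    r=least_squares(lambda c:np.hypot(P[:,0]-c[0],P[:,2]-c[1])-.021,[-.02,.317],loss="soft_l1",f_scale=.003); print(r.x.round(4))
```

```text
top 122 min [-0.0641 -0.0048  0.2997] max [0.0051 0.0299 0.3441] med [-0.0223  0.0005  0.335 ]
[-0.0187  0.3204]
side 128 min [-0.0406 -0.003   0.2989] max [0.0076 0.0066 0.343 ] med [-0.0143  0.0033  0.3228]
[-0.0149  0.3206]
```

Eye centre is at rack (-17, 1, 319) mm, and the hook is beside it (top crop ring (170,272), prong (287,450)). I line up and slide it in.

Run:
```python
from h import *
hookgo(-.018,.055,.319);hookgo(-.018,.0,.319)
```

```text
hook -0.018 0.055 0.319 TCP [ 0.4447 -0.0399  0.3255]
shift [0.0421, 0.0007, -0.0025] dist 0.042 yaw now 87.95 roll rad -0.0009 tilt z [0.0006, -0.001, -1.0]
hook -0.018 0.0 0.319 TCP [ 0.4996 -0.0428  0.3255]
shift [0.0412, 0.0557, -0.0024] dist 0.069 yaw now 87.95 roll rad -0.0009 tilt z [0.0006, -0.001, -1.0]
```

```bash
python3 -m handwheel '{"xyz":[[0.02,0,-0.002],[0.036,0,-0.003],[0.042,0,-0.003],[0.042,0,-0.003],[0.042,0,-0.003]],"roll":[0,0,0,0,0]}'
python3 - <<'E'
from h import *
print(st(),hooknow())
p,d,W=cap("top"); crop(p,200,330,190,290,6,"t4c")
p,d,W=cap("side");crop(p,260,330,220,290,8,"s4c")
hookgo(-.018,.0,.319)
E
```

```text
time_s: 8.52
position: [0.444, -0.0402, 0.326]
eef_rot: [0.72, 0.694, -0.0, 0.001]
contact_force: [-0.3, 0.2, -1.1]
width: 0.18
{'time_s': 8.525, 'position': [0.444, -0.0402, 0.326], 'eef_rot': [0.7196, 0.6944, -0.0002, 0.0007], 'contact_force': [-0.287, 0.1581, -1.1309], 'width': 0.1799} [-0.0184  0.0555  0.3193]
hook -0.018 0.0 0.319 TCP [ 0.4996 -0.0428  0.3255]
shift [-0.0005, 0.0557, 0.0005] dist 0.056 yaw now 87.93 roll rad -0.0012 tilt z [0.0006, -0.0012, -1.0]
```

View pics/t4c.png

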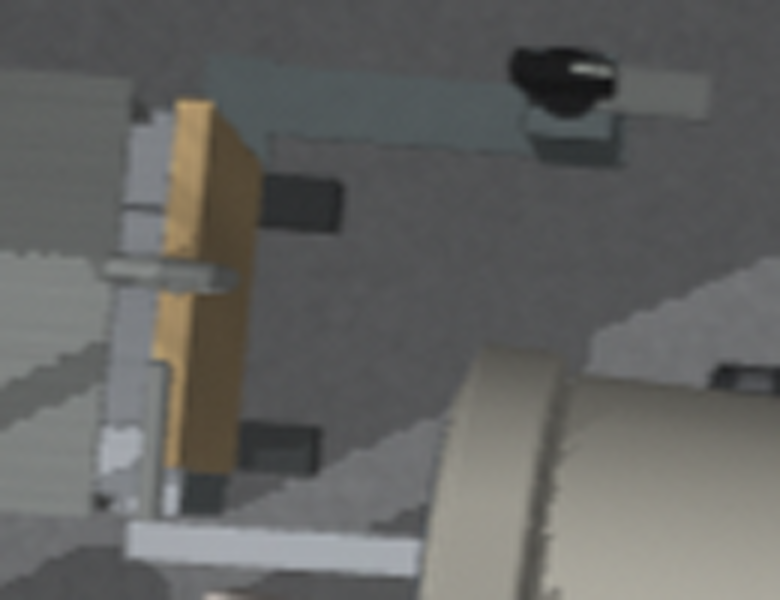

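View pics/s4c.png

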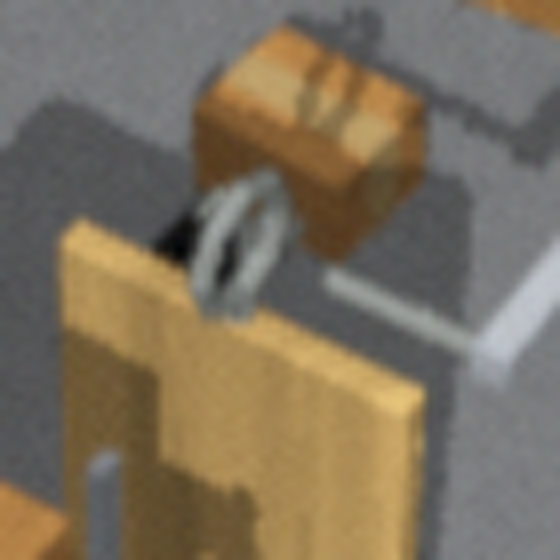

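In line: extended, the side prong (330,275) passes through the ring centre (240,240). I slide in.

```bash
python3 -m handwheel '{"xyz":[[0,0.01,0],[0,0.02,0],[0,0.03,0],[0,0.04,0],[0,0.05,0],[0,0.056,0],[0,0.056,0],[0,0.056,0]],"roll":[0,0,0,0,0,0,0,0]}'
python3 - <<'E'
from h import *
print(st(),hooknow())
p,d,W=cap("top"); crop(p,200,330,190,290,6,"t5c")
p,d,W=cap("side");crop(p,260,330,220,290,8,"s5c")
E
```

```text
time_s: 9.62
position: [0.4996, -0.0423, 0.326]
eef_rot: [0.72, 0.694, -0.0, 0.0]
contact_force: [-0.8, 0.2, -1.2]
width: 0.18
{'time_s': 9.625, 'position': [0.4996, -0.0423, 0.326], 'eef_rot': [0.7197, 0.6942, -0.0003, 0.0005], 'contact_force': [-0.756, 0.1562, -1.1992], 'width': 0.1803} [-1.750e-02 -3.000e-04  3.193e-01]
```

View pics/t5c.png

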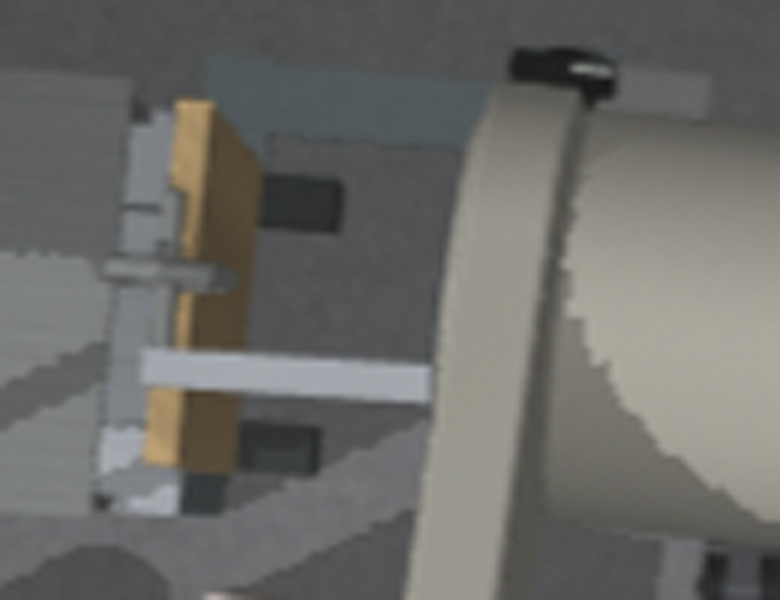

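View pics/s5c.png

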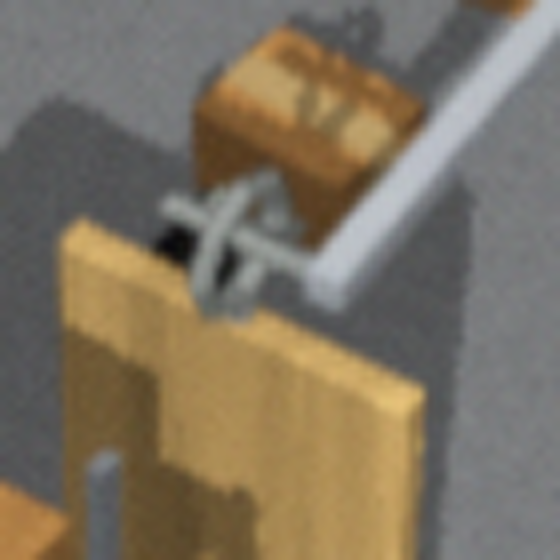

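The prong is through the eye (side crop (170,205)–(310,265)). Now the arc table in tool axes.

```bash
cat >> h.py <<'E'
def arc(p1,n,r=.2081,yaw=88.,off=OFF,Y=0.0):
    s=arm.sense(); Rn=Ro.from_quat(s["eef_rot"]).as_matrix(); h=hooknow(off); p0=np.arctan2(-h[0],h[2]-.110)
    t=np.radians(yaw); R=np.array([[np.cos(t),np.sin(t),0],[np.sin(t),-np.cos(t),0],[0,0,-1]])
    print("hook",h,"phi now",p0.round(3))
    rows=[]
    for p in np.linspace(p0,p1,n+1)[1:]:
        P=np.r_[r2w(-r*np.sin(p),Y),.110+r*np.cos(p)]-R@off; rows.append((Rn.T@(P-s["position"])).round(3).tolist())
    print(rows)
E
python3 - <<'E'
from h import *
arc(.45,12)
E
```

```text
hook [-1.750e-02 -3.000e-04  3.194e-01] phi now 0.083
[[-0.006, -0.0, 0.003], [-0.012, -0.0, 0.004], [-0.019, -0.0, 0.005], [-0.025, -0.0, 0.006], [-0.031, -0.001, 0.007], [-0.037, -0.001, 0.009], [-0.043, -0.001, 0.011], [-0.049, -0.001, 0.013], [-0.055, -0.001, 0.015], [-0.061, -0.001, 0.017], [-0.067, -0.001, 0.02], [-0.073, -0.001, 0.022]]
```

```bash
python3 -m handwheel '{"xyz":[[-0.006,0,0.002],[-0.012,0,0.003],[-0.019,0,0.004],[-0.025,0,0.005],[-0.031,-0.001,0.007],[-0.037,-0.001,0.009],[-0.043,-0.001,0.011],[-0.049,-0.001,0.013],[-0.055,-0.001,0.015],[-0.061,-0.001,0.017],[-0.067,-0.001,0.02],[-0.073,-0.001,0.022]],"roll":[0,0,0,0,0,0,0,0,0,0,0,0]}'
python3 - <<'E'
from h import *
print(st()); arc(.83,12)
p,d,W=cap("side");crop(p,250,350,200,300,6,"s6c")
E
```

```text
time_s: 11.22
position: [0.4959, -0.1157, 0.3039]
eef_rot: [0.72, 0.694, -0.0, 0.0]
contact_force: [0.4, 1.8, -1.8]
width: 0.182
{'time_s': 11.225, 'position': [0.4959, -0.1157, 0.3039], 'eef_rot': [0.7197, 0.6942, -0.0003, 0.0005], 'contact_force': [0.3526, 1.7909, -1.7701], 'width': 0.1816}
hook [-0.091  -0.0004  0.2972] phi now 0.452
[[-0.006, -0.0, 0.003], [-0.012, -0.0, 0.006], [-0.017, -0.0, 0.01], [-0.023, -0.001, 0.013], [-0.028, -0.001, 0.017], [-0.033, -0.001, 0.021], [-0.039, -0.001, 0.025], [-0.044, -0.001, 0.029], [-0.049, -0.001, 0.033], [-0.053, -0.001, 0.038], [-0.058, -0.001, 0.042], [-0.063, -0.001, 0.047]]
```

View pics/s6c.png

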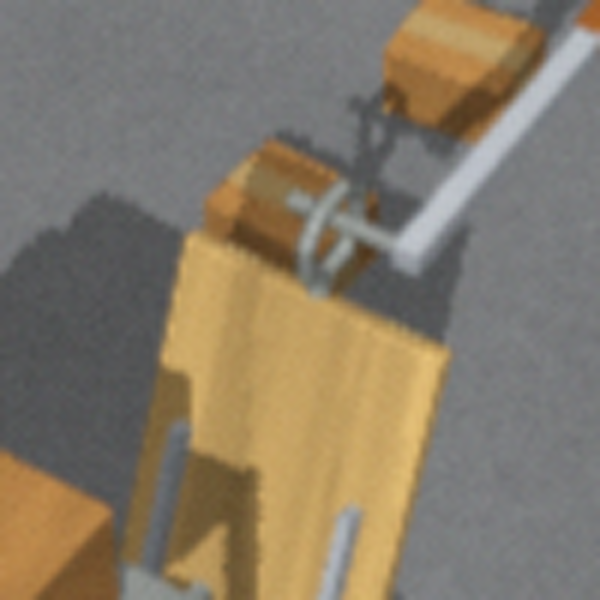

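The flap follows the hook (ring at (325,235), pin in it), 1.8 N. I continue.

```bash
python3 -m handwheel '{"xyz":[[-0.006,0,0.003],[-0.012,0,0.006],[-0.017,0,0.01],[-0.023,-0.001,0.013],[-0.028,-0.001,0.017],[-0.033,-0.001,0.021],[-0.039,-0.001,0.025],[-0.044,-0.001,0.029],[-0.049,-0.001,0.033],[-0.053,-0.001,0.038],[-0.058,-0.001,0.042],[-0.063,-0.001,0.047]],"roll":[0,0,0,0,0,0,0,0,0,0,0,0]}'
python3 - <<'E'
from h import *
print(st()); arc(1.2,12)
p,d,W=cap("side");crop(p,250,350,180,300,5,"s7c"); shaft("side",W,arm.sense())
E
```

```text
time_s: 12.78
position: [0.4925, -0.1795, 0.2565]
eef_rot: [0.72, 0.694, -0.001, 0.001]
contact_force: [-0.1, 1.9, -1.4]
width: 0.182
{'time_s': 12.775, 'position': [0.4925, -0.1795, 0.2565], 'eef_rot': [0.7197, 0.6942, -0.0006, 0.0005], 'contact_force': [-0.0578, 1.9412, -1.3737], 'width': 0.1823}
hook [-0.1549 -0.0003  0.2497] phi now 0.837
[[-0.004, -0.0, 0.005], [-0.008, -0.0, 0.01], [-0.012, -0.0, 0.015], [-0.015, -0.0, 0.02], [-0.019, -0.0, 0.026], [-0.022, -0.0, 0.031], [-0.025, -0.001, 0.036], [-0.028, -0.001, 0.042], [-0.031, -0.001, 0.047], [-0.034, -0.001, 0.053], [-0.037, -0.001, 0.059], [-0.039, -0.001, 0.065]]
side 471 xmax 0.2399 lat at .2: -0.0011 slope 0.0243 | z at .05,.2: [-0.0035  0.0113] slope 0.0986
  prong med [0.2272 0.0274 0.0167] [ 0.041 -0.035 -0.03 ] [0.24 0.07 0.03] 393
```

View pics/s7c.png

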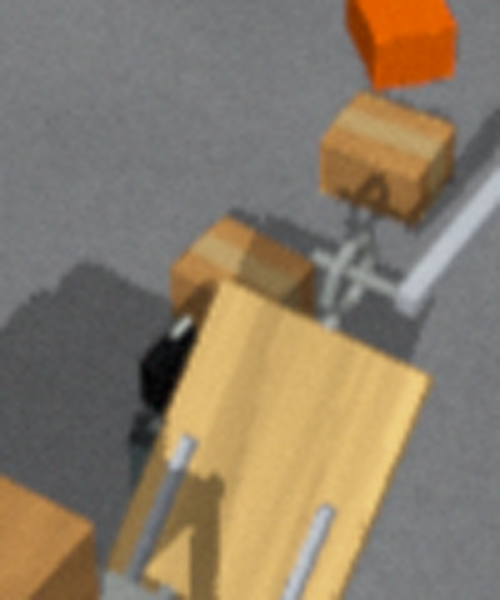

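Flap about 45° down, pin still in the ring ((345,265)). I continue.

```bash
python3 -m handwheel '{"xyz":[[-0.004,0,0.005],[-0.008,0,0.01],[-0.012,0,0.015],[-0.015,0,0.02],[-0.019,0,0.026],[-0.022,0,0.031],[-0.025,-0.001,0.036],[-0.028,-0.001,0.042],[-0.031,-0.001,0.047],[-0.034,-0.001,0.053],[-0.037,-0.001,0.059],[-0.039,-0.001,0.065]],"roll":[0,0,0,0,0,0,0,0,0,0,0,0]}'
python3 - <<'E'
from h import *
print(st()); arc(1.5,10)
p,d,W=cap("side");crop(p,250,370,180,300,5,"s8c"); shaft("side",W,arm.sense(),L=(.03,.17))
E
```

```text
time_s: 14.32
position: [0.4898, -0.2193, 0.1905]
eef_rot: [0.72, 0.694, -0.001, 0.0]
contact_force: [-0.5, -0.5, -1.2]
width: 0.182
{'time_s': 14.325, 'position': [0.4898, -0.2193, 0.1905], 'eef_rot': [0.7198, 0.6942, -0.001, 0.0004], 'contact_force': [-0.4786, -0.5304, -1.1926], 'width': 0.1821}
hook [-0.1948  0.0003  0.1836] phi now 1.21
[[-0.002, 0.001, 0.006], [-0.004, 0.001, 0.012], [-0.006, 0.0, 0.018], [-0.007, 0.0, 0.024], [-0.008, 0.0, 0.029], [-0.01, 0.0, 0.035], [-0.011, 0.0, 0.041], [-0.012, 0.0, 0.047], [-0.012, 0.0, 0.053], [-0.013, 0.0, 0.059]]
side 244 xmax 0.1699 lat at .2: -0.0034 slope 0.0036 | z at .05,.2: [0.0003 0.0009] slope 0.0045
```

View pics/s8c.png

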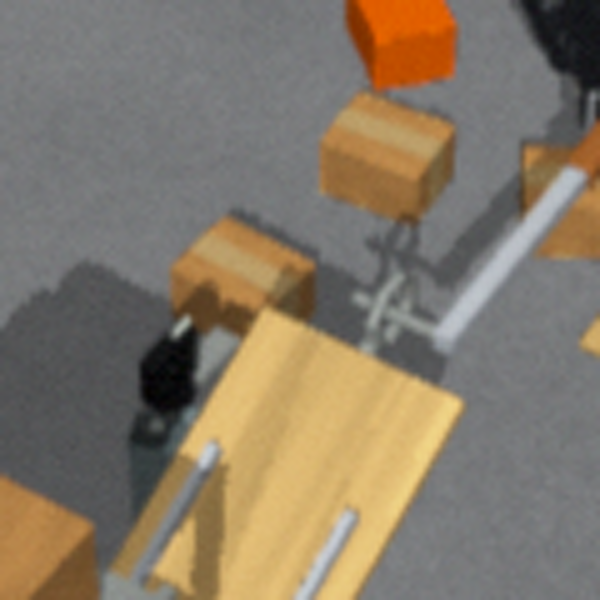

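```bash
python3 -m handwheel '{"xyz":[[-0.002,0,0.006],[-0.004,0,0.012],[-0.006,0,0.018],[-0.007,0,0.024],[-0.008,0,0.029],[-0.01,0,0.035],[-0.011,0,0.041],[-0.012,0,0.047],[-0.012,0,0.053],[-0.013,0,0.059]],"roll":[0,0,0,0,0,0,0,0,0,0]}'
python3 - <<'E'
from h import *
print(st()); arc(1.68,10)
p,d,W=cap("side");crop(p,250,370,180,300,5,"s9c"); shaft("side",W,arm.sense(),L=(.03,.17))
E
```

```text
time_s: 15.62
position: [0.4889, -0.2323, 0.1304]
eef_rot: [0.72, 0.694, -0.001, 0.0]
contact_force: [-0.0, 1.7, -1.9]
width: 0.183
{'time_s': 15.625, 'position': [0.4889, -0.2323, 0.1304], 'eef_rot': [0.7198, 0.6942, -0.0011, 0.0], 'contact_force': [-0.0285, 1.6646, -1.8995], 'width': 0.1832}
hook [-0.2079  0.0005  0.1236] phi now 1.505
[[-0.0, 0.001, 0.004], [-0.0, 0.001, 0.008], [-0.0, 0.001, 0.011], [-0.0, 0.001, 0.015], [-0.0, 0.001, 0.019], [-0.0, 0.001, 0.022], [0.0, 0.001, 0.026], [0.0, 0.001, 0.029], [0.001, 0.001, 0.033], [0.001, 0.001, 0.037]]
side 233 xmax 0.1688 lat at .2: -0.0036 slope 0.0015 | z at .05,.2: [0.0001 0.0009] slope 0.0054
  prong med [ 0.0388 -0.0122  0.006 ] [ 0.036 -0.012  0.006] [ 0.042 -0.012  0.006] 2
```

View pics/s9c.png

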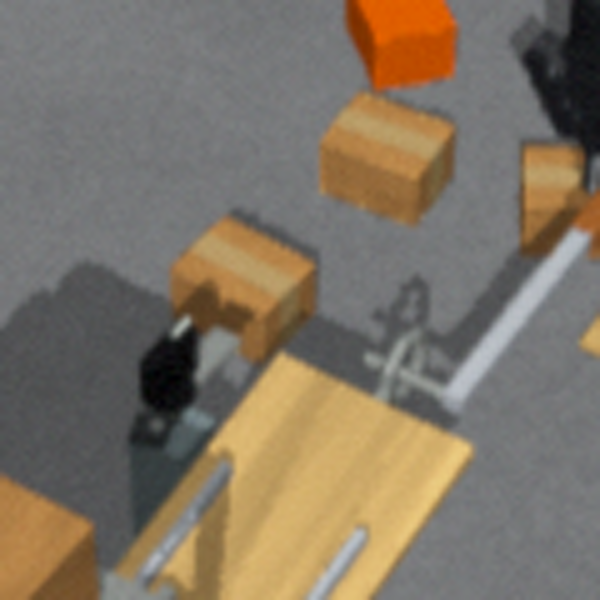

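```bash
python3 -m handwheel '{"xyz":[[0,0,0.004],[0,0,0.008],[0,0,0.011],[0,0,0.014],[0,0,0.017],[0,0,0.02],[0,0,0.022],[0,0,0.024],[0,0,0.026],[0,0,0.026]],"roll":[0,0,0,0,0,0,0,0,0,0]}'
cat >> h.py <<'E'
def flapz(W):
    q=W[...,:2]-RO; X=q@EX;Y=q@EY;Z=W[...,2]
    m=(X<-.02)&(X>-.175)&(abs(Y)<.055)&(Z>.08)&(Z<.25)
    P=np.c_[X[m],Z[m]]; P=P[P[:,1]<np.median(P[:,1])+.05]
    a=np.polyfit(P[:,0],P[:,1],1); r=P[:,1]-np.polyval(a,P[:,0]); P=P[abs(r)<.005]; a=np.polyfit(P[:,0],P[:,1],1); print("flap",len(P),"slope",a[0].round(4),"z at -20,-170",np.polyval(a,[-.02,-.17]).round(4))
E
python3 - <<'E'
from h import *
print(st()); 
p,d,W=cap("side");crop(p,250,370,180,300,5,"s10c"); shaft("side",W,arm.sense(),L=(.03,.17)); flapz(W)
p,d,W=cap("top"); flapz(W)
E
```

```text
time_s: 16.92
position: [0.4884, -0.2323, 0.1036]
eef_rot: [0.72, 0.694, -0.001, -0.0]
contact_force: [-0.7, 0.4, -1.1]
width: 0.178
{'time_s': 16.925, 'position': [0.4884, -0.2323, 0.1036], 'eef_rot': [0.7198, 0.6942, -0.0014, -0.0004], 'contact_force': [-0.6654, 0.4055, -1.1008], 'width': 0.1784}
side 227 xmax 0.1697 lat at .2: -0.0032 slope 0.0095 | z at .05,.2: [0.0012 0.0024] slope 0.008
  prong med [ 0.0444 -0.0123  0.0059] [ 0.044 -0.012  0.006] [ 0.044 -0.012  0.006] 1
flap 1624 slope -0.0149 z at -20,-170 [0.112  0.1142]
flap 2742 slope -0.0175 z at -20,-170 [0.1115 0.1142]
```

View pics/s10c.png

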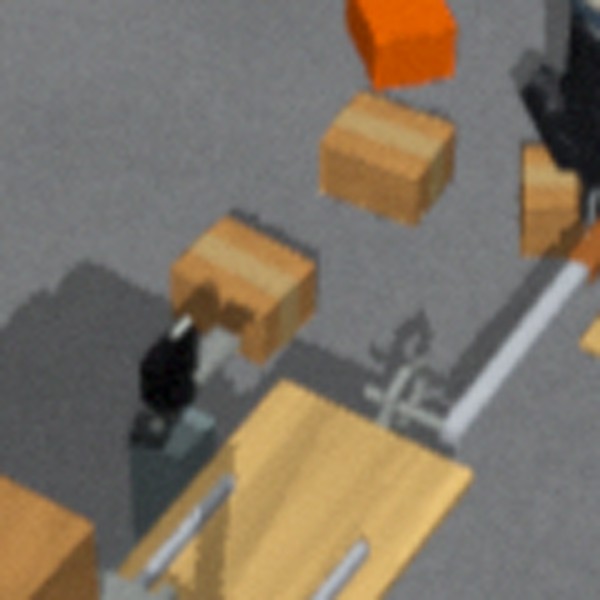

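```bash
python3 -m handwheel '{"xyz":[[0,0,0.002],[0,0,0.004],[0,0,0.006],[0,0,0.008],[0,0,0.008],[0,0,0.008]],"roll":[0,0,0,0,0,0]}'
python3 - <<'E'
from h import *
print(st()); 
p,d,W=cap("side"); shaft("side",W,arm.sense(),L=(.03,.17)); flapz(W)
p,d,W=cap("top"); flapz(W)
E
```

```text
time_s: 17.77
position: [0.4886, -0.2324, 0.0959]
eef_rot: [0.72, 0.694, -0.001, -0.0]
contact_force: [-0.6, 1.1, 3.2]
width: 0.176
{'time_s': 17.775, 'position': [0.4886, -0.2324, 0.0959], 'eef_rot': [0.7198, 0.6942, -0.0013, -0.0003], 'contact_force': [-0.6093, 1.0848, 3.245], 'width': 0.1759}
side 223 xmax 0.1699 lat at .2: -0.0039 slope 0.0019 | z at .05,.2: [ 0.0002 -0.0021] slope -0.0154
  prong med [ 0.04   -0.0137  0.0014] [ 0.04  -0.014  0.001] [ 0.04  -0.014  0.001] 1
flap 1629 slope 0.0057 z at -20,-170 [0.1115 0.1107]
flap 2752 slope 0.0016 z at -20,-170 [0.1111 0.1108]
```

The flap is flat (slope ~0, 110 mm) on its stop. I centre the pin and withdraw it sideways.

```bash
python3 -m handwheel '{"xyz":[[0,0,-0.003],[0,0,-0.006],[0,0,-0.009],[0,0,-0.011],[0,0,-0.011],[0,0,-0.011]],"roll":[0,0,0,0,0,0]}'
python3 - <<'E'
from h import *
print(st()); 
p,d,W=cap("side"); shaft("side",W,arm.sense(),L=(.03,.17)); flapz(W); crop(p,300,360,230,290,9,"s11c")
E
```

```text
time_s: 18.62
position: [0.4885, -0.2324, 0.1068]
eef_rot: [0.72, 0.694, -0.001, -0.0]
contact_force: [-0.3, 0.1, -1.1]
width: 0.177
{'time_s': 18.625, 'position': [0.4885, -0.2324, 0.1068], 'eef_rot': [0.7198, 0.6942, -0.0013, -0.0003], 'contact_force': [-0.2622, 0.0659, -1.126], 'width': 0.1773}
side 225 xmax 0.1681 lat at .2: -0.0036 slope 0.0043 | z at .05,.2: [0.0007 0.0024] slope 0.0114
  prong med [ 0.0401 -0.013   0.0041] [ 0.04  -0.013  0.004] [ 0.04  -0.013  0.004] 1
flap 1601 slope 0.0059 z at -20,-170 [0.1116 0.1107]
```

View pics/s11c.png

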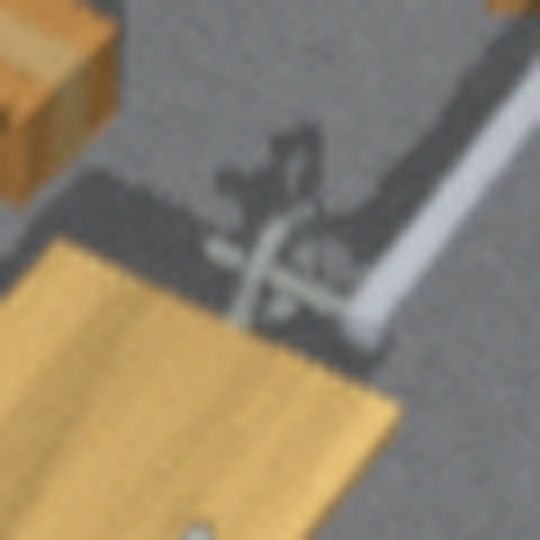

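```bash
python3 -m handwheel '{"xyz":[[0,-0.01,0],[0,-0.02,0],[0,-0.03,0],[0,-0.04,0],[0,-0.055,0],[0,-0.065,0],[0,-0.065,0]],"roll":[0,0,0,0,0,0,0]}'
python3 - <<'E'
from h import *
print(st()); 
p,d,W=cap("side"); shaft("side",W,arm.sense()); flapz(W); crop(p,260,400,200,320,5,"s12c")
p,d,W=cap("top"); shaft("top",W,arm.sense()); flapz(W)
go(.4585,-.3216,.115,89)
E
```

```text
time_s: 19.55
position: [0.4227, -0.23, 0.107]
eef_rot: [0.72, 0.694, -0.001, -0.0]
contact_force: [-0.3, -0.4, -1.0]
width: 0.18
{'time_s': 19.55, 'position': [0.4227, -0.23, 0.107], 'eef_rot': [0.72, 0.694, -0.0014, -0.0005], 'contact_force': [-0.3416, -0.3629, -1.0222], 'width': 0.1802}
side 302 xmax 0.2015 lat at .2: -0.0014 slope 0.0286 | z at .05,.2: [0.0008 0.0024] slope 0.0107
  prong med [ 0.226   0.0433 -0.0009] [ 0.041 -0.013 -0.011] [0.24  0.069 0.015] 116
flap 1604 slope 0.0074 z at -20,-170 [0.1118 0.1107]
top 407 xmax 0.1956 lat at .2: 0.0022 slope 0.0206 | z at .05,.2: [-0.0009  0.0011] slope 0.0137
  prong med [ 0.2253  0.0474 -0.0023] [ 0.187  0.012 -0.01 ] [0.24  0.069 0.009] 186
flap 2725 slope 0.0019 z at -20,-170 [0.111  0.1108]
shift [-0.09, 0.0379, -0.0078] dist 0.098 yaw now 87.91 roll rad -0.019 tilt z [-0.0017, -0.0017, -1.0]
```

View pics/s12c.png

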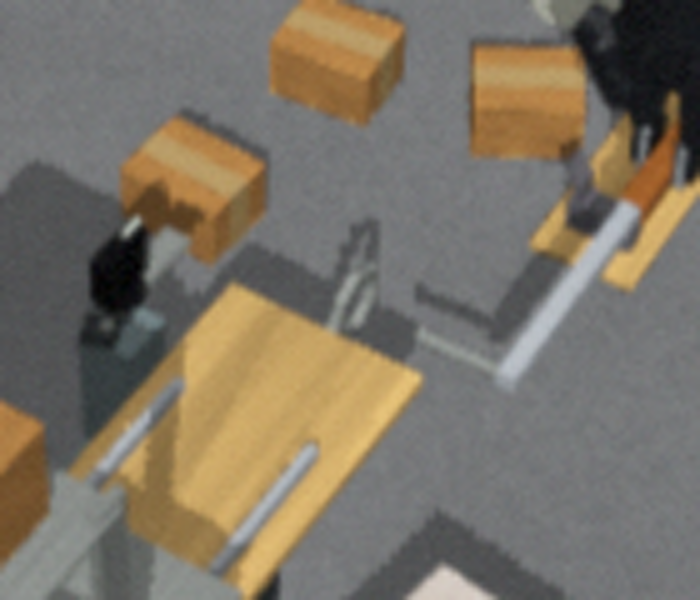

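Hook is free and the flap stays down. I lay the pole back at the recorded pickup pose.

```bash
python3 -m handwheel '{"xyz":[[-0.015,0.006,-0.008],[-0.035,0.015,-0.008],[-0.055,0.024,-0.008],[-0.075,0.032,-0.008],[-0.09,0.038,-0.008],[-0.09,0.038,-0.008],[-0.09,0.038,-0.008]],"roll":[-0.004,-0.01,-0.015,-0.019,-0.019,-0.019,-0.019]}'
python3 - <<'E'
from h import *
print(st()); 
p,d,W=cap("side"); shaft("side",W,arm.sense()); crop(p,330,440,170,280,6,"s13c")
p,d,W=cap("top"); shaft("top",W,arm.sense());crop(p,340,500,220,320,5,"t13c")
go(.4578,-.3216,.046,89)
E
```

```text
time_s: 20.52
position: [0.4581, -0.3211, 0.1149]
eef_rot: [0.713, 0.701, -0.001, -0.001]
contact_force: [0.4, 1.2, -1.4]
width: 0.182
{'time_s': 20.525, 'position': [0.4581, -0.3211, 0.1149], 'eef_rot': [0.7133, 0.7008, -0.0012, -0.0006], 'contact_force': [0.426, 1.2255, -1.3742], 'width': 0.1818}
side 272 xmax 0.1995 lat at .2: -0.0008 slope 0.0284 | z at .05,.2: [0.0008 0.0022] slope 0.0094
  prong med [0.195  0.0313 0.0021] [ 0.037 -0.013 -0.006] [0.199 0.055 0.013] 45
top 396 xmax 0.1953 lat at .2: 0.002 slope 0.0177 | z at .05,.2: [-0.0006  0.0008] slope 0.0093
  prong med [0.1912 0.036  0.0027] [ 0.187  0.012 -0.002] [0.195 0.058 0.009] 64
shift [-0.0006, -0.0002, 0.0691] dist 0.069 yaw now 89.02 roll rad 0.0003 tilt z [-0.0022, -0.0012, -1.0]
```

View pics/s13c.png

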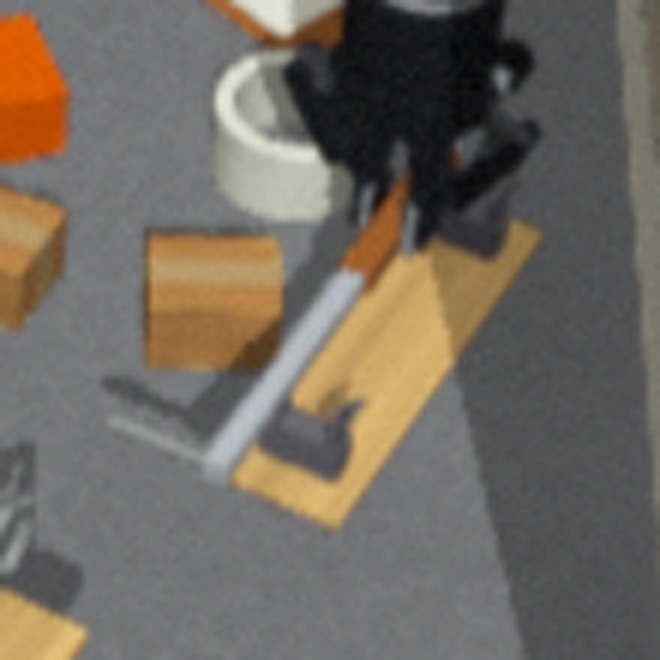

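View pics/t13c.png

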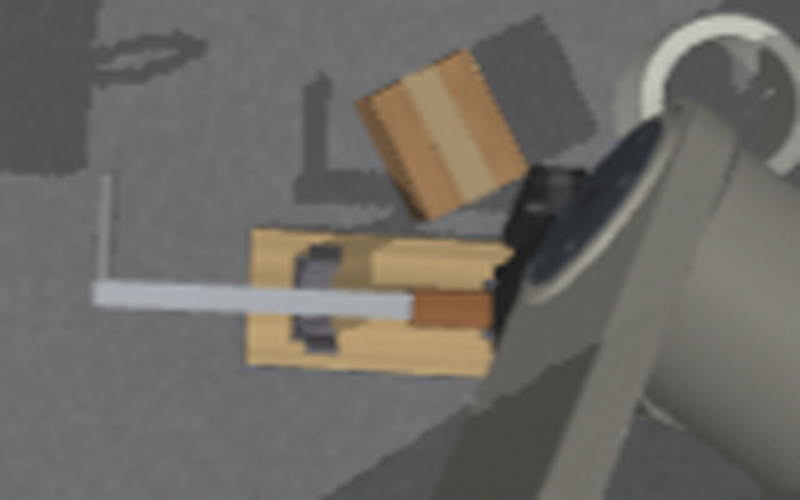

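Same picture as just after pickup. I lower and release.

```bash
python3 -m handwheel '{"xyz":[[0,0,0.015],[0,0,0.03],[0,0,0.042],[0,0,0.052],[0,0,0.06],[0,0,0.066],[0,0,0.07],[0,0,0.07]],"roll":[0,0,0,0,0,0,0,0]}'
python3 -m handwheel '{"xyz":[[0,0,0],[0,0,0],[0,0,0],[0,0,0],[0,0,0]],"roll":[0,0,0,0,0]}' 0.42
python3 -m handwheel '{"xyz":[[0,0,-0.02],[0,0,-0.06],[0,0,-0.11],[0,0,-0.16],[0,0,-0.2],[0,0,-0.2]],"roll":[0,0,0,0,0,0]}'
python3 - <<'E'
from h import *
print(st()); 
p,d,W=cap("side"); crop(p,330,440,170,280,6,"s14c")
p,d,W=cap("top");crop(p,340,500,220,320,5,"t14c")
for r in rects(W,(.5,.8),(-.1,.15),(.125,.185),5): print("latch",r)
p,d,W=cap("top"); crop(p,270,340,170,230,9,"latch")
E
```

```text
time_s: 21.62
position: [0.4582, -0.3211, 0.0453]
eef_rot: [0.713, 0.701, -0.001, -0.0]
contact_force: [0.8, -0.5, -1.6]
width: 0.182
time_s: 22.25
position: [0.4582, -0.3211, 0.0453]
eef_rot: [0.713, 0.701, -0.001, -0.0]
contact_force: [-0.7, 0.2, -1.7]
width: 0.416
time_s: 23.0
position: [0.4601, -0.3219, 0.2488]
eef_rot: [0.713, 0.701, -0.001, 0.003]
contact_force: [-0.2, -0.5, -0.9]
width: 0.418
{'time_s': 23.0, 'position': [0.4601, -0.3219, 0.2488], 'eef_rot': [0.7131, 0.701, -0.0006, 0.003], 'contact_force': [-0.1505, -0.4986, -0.8771], 'width': 0.418}
latch (633, 31, 38, 26, 58.8, 152, [294.0, 203.0], 158)
latch (633, -1, 5, 5, -87.3, 126, [308.0, 204.0], 5)
latch (527, -39, 14, 5, -88.6, 128, [323.0, 249.0], 20)
```

View pics/s14c.png

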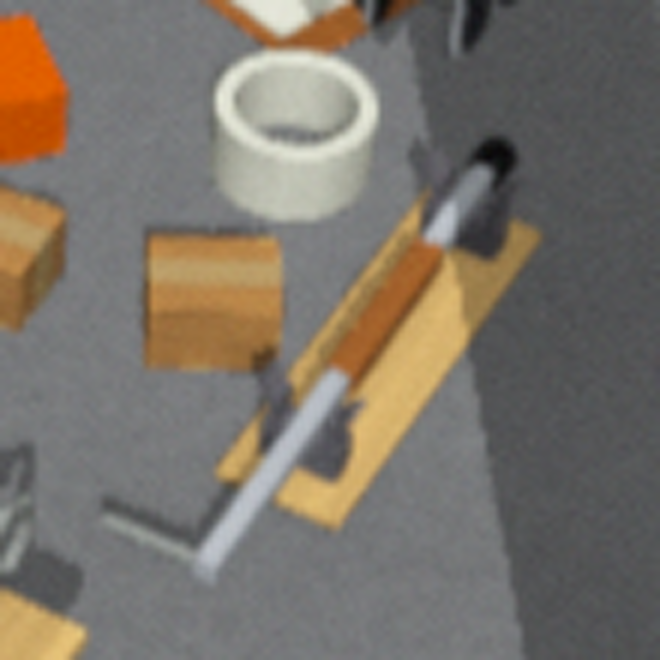

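View pics/t14c.png

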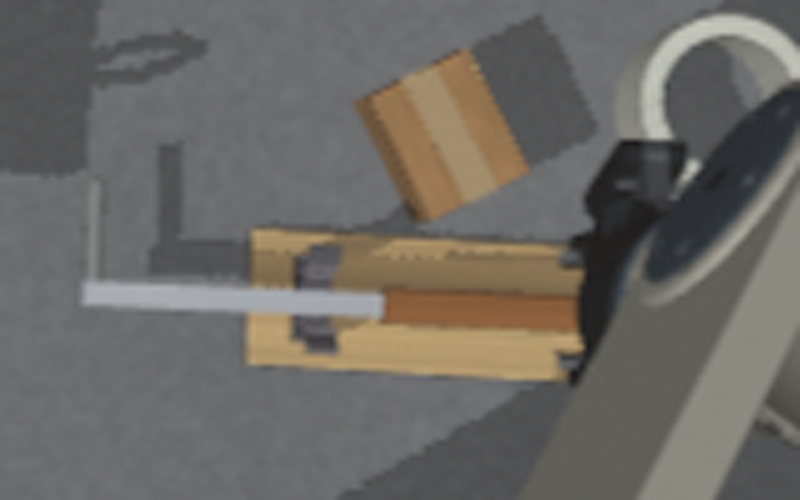

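View pics/latch.png

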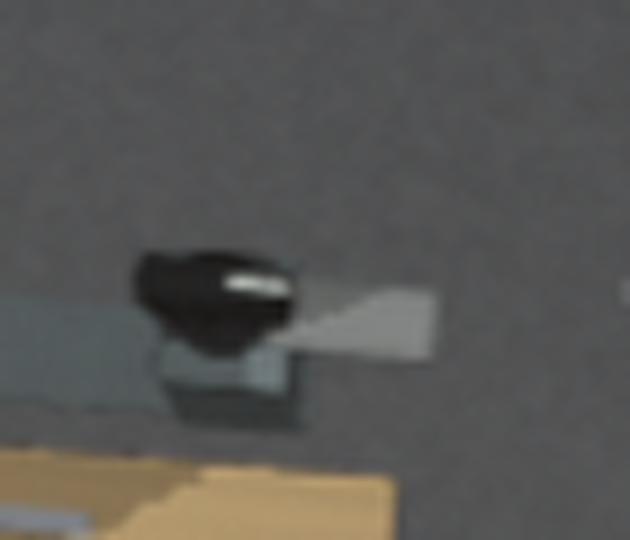

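Pole lies back in its saddles as before. Now I measure the latch bar.

Run:
```python
from h import *
for n in ("top","side"):
    p,d,W=cap(n); q=W[...,:2]-RO; X=q@EX;Y=q@EY;Z=W[...,2]
    for zr in ((.157,.172),(.105,.14)):
        m=(abs(X+.14)<.08)&(Y<-.075)&(Y>-.14)&(Z>zr[0])&(Z<zr[1]); P=np.c_[X[m],Y[m]].astype(np.float32)*1000
        if len(P)<4: print(n,zr,len(P)); continue
        r=cv2.minAreaRect(P); c=P.mean(0); v=np.linalg.svd(P-c,full_matrices=False)[2][0]
        print(n,zr,len(P),"rect",np.round(r[0],1),np.round(r[1],1),round(r[2],1),"pca",c.round(1),np.degrees(np.arctan2(v[1],v[0])).round(1),"z",Z[m].mean().round(4))
    for r in arm.place_of(n,"latch_grip"):
        v,u=r["centre"][0]*480,r["centre"][1]*640; w=ray(n,u,v,.148); print(round(r["p"],2),w.round(3),w2r(w).round(4))
print(r2w(-.130,-.102))
```

```text
top (0.157, 0.172) 94 rect [-129.2 -102.8] [39.7 12.7] 0.3 pca [-129.6 -102.2] 179.4 z 0.1632
top (0.105, 0.14) 177 rect [-149.6 -100.5] [28.  71.1] 83.3 pca [-155.6 -100.7] -174.0 z 0.1234
0.71 [0.634 0.033 0.148] [-0.1276 -0.1032]
0.3 [ 0.527 -0.04   0.148] [-0.2061 -0.0005]
side (0.157, 0.172) 65 rect [-126.2  -98.2] [40.4 13.9] 1.3 pca [-125.3  -98.6] -0.9 z 0.1623
side (0.105, 0.14) 151 rect [-143.1 -100.2] [26.8 84.3] 87.5 pca [-141.1  -97.1] -0.7 z 0.1233
0.51 [0.633 0.031 0.148] [-0.1295 -0.1028]
[0.63225654 0.03083989]
```

Run:
```python
from h import *
go(.632,.031,.25,87)
```

```text
shift [0.3544, 0.1678, -0.0067] dist 0.392 yaw now 89.02 roll rad 0.0352 tilt z [-0.0037, -0.0002, -1.0]
```

```bash
python3 -m handwheel '{"xyz":[[0.035,0.017,-0.004],[0.075,0.035,-0.006],[0.12,0.056,-0.006],[0.16,0.076,-0.006],[0.205,0.097,-0.006],[0.25,0.118,-0.006],[0.295,0.14,-0.006],[0.33,0.156,-0.006],[0.354,0.168,-0.006],[0.354,0.168,-0.006],[0.354,0.168,-0.006]],"roll":[0.005,0.01,0.015,0.02,0.025,0.03,0.035,0.035,0.035,0.035,0.035]}' 0.5 25
python3 - <<'E'
from h import *
print(st()); go(.632,.031,.150,87)
p,d,W=cap("side"); crop(p,240,340,200,300,6,"s15c")
E
```

```text
time_s: 24.72
position: [0.6317, 0.0298, 0.2489]
eef_rot: [0.725, 0.688, -0.002, -0.001]
contact_force: [0.2, 0.6, -0.4]
width: 0.499
{'time_s': 24.725, 'position': [0.6317, 0.0298, 0.2489], 'eef_rot': [0.7254, 0.6884, -0.002, -0.0013], 'contact_force': [0.213, 0.5934, -0.3685], 'width': 0.4993}
shift [0.0013, 0.0007, 0.0989] dist 0.099 yaw now 87.0 roll rad 0.0 tilt z [-0.0047, -0.0008, -1.0]
```

View pics/s15c.png

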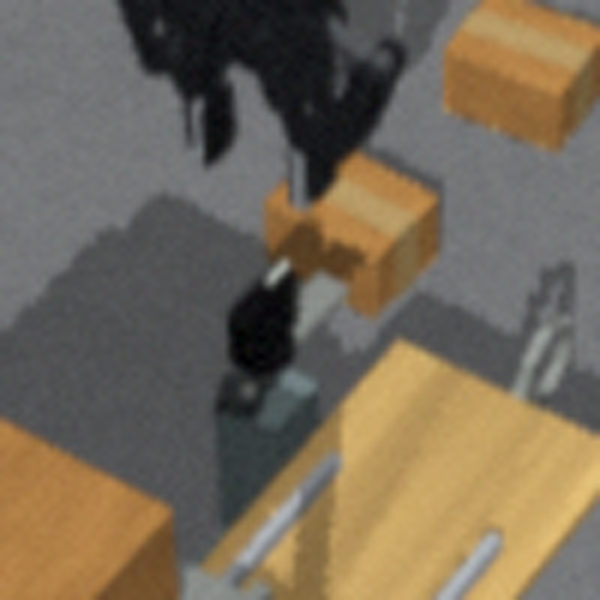

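```bash
python3 -m handwheel '{"xyz":[[0.001,0.001,0.03],[0.001,0.001,0.055],[0.001,0.001,0.075],[0.001,0.001,0.09],[0.001,0.001,0.099],[0.001,0.001,0.099],[0.001,0.001,0.099]],"roll":[0,0,0,0,0,0,0]}'
python3 -m handwheel '{"xyz":[[0,0,0],[0,0,0],[0,0,0],[0,0,0],[0,0,0],[0,0,0]],"roll":[0,0,0,0,0,0]}' 0 25
python3 - <<'E'
from h import *
print(st())
p,d,W=cap("side"); crop(p,240,340,200,300,6,"s16c")
E
```

```text
time_s: 25.65
position: [0.6328, 0.0305, 0.1508]
eef_rot: [0.726, 0.688, -0.001, -0.001]
contact_force: [0.4, 0.4, -0.4]
width: 0.501
time_s: 26.4
position: [0.633, 0.0305, 0.1513]
eef_rot: [0.726, 0.688, -0.001, -0.001]
contact_force: [-1.9, -0.4, 5.1]
width: 0.139
{'time_s': 26.4, 'position': [0.633, 0.0305, 0.1513], 'eef_rot': [0.7256, 0.6881, -0.0012, -0.0008], 'contact_force': [-1.9178, -0.3906, 5.0837], 'width': 0.1387}
```

View pics/s16c.png

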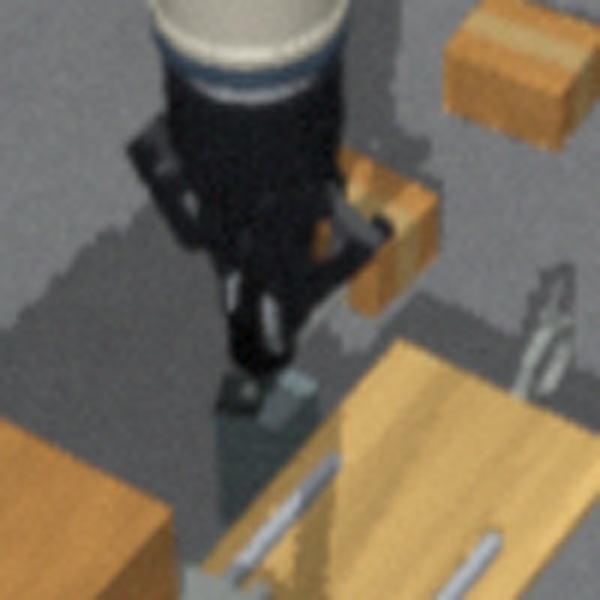

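The bar is gripped (11.8 mm). I turn it clockwise.

```bash
python3 -m handwheel '{"xyz":[[0,0,0],[0,0,0],[0,0,0],[0,0,0],[0,0,0],[0,0,0],[0,0,0],[0,0,0],[0,0,0],[0,0,0]],"roll":[0.06,0.16,0.26,0.36,0.46,0.56,0.66,0.76,0.8,0.8]}'
python3 -m handwheel '{"xyz":[[0,0,0],[0,0,0],[0,0,0],[0,0,0],[0,0,0],[0,0,0],[0,0,0],[0,0,0],[0,0,0],[0,0,0]],"roll":[0.08,0.18,0.28,0.38,0.48,0.58,0.68,0.73,0.76,0.76]}'
python3 - <<'E'
from h import *
print(st()); go(.632,.031,.25,-3)
p,d,W=cap("side"); crop(p,240,340,200,300,6,"s17c")
E
```

```text
time_s: 27.7
position: [0.6316, 0.0312, 0.1514]
eef_rot: [0.936, 0.351, -0.003, -0.001]
contact_force: [-6.7, 2.9, 6.3]
width: 0.137
time_s: 28.95
position: [0.6308, 0.0326, 0.1499]
eef_rot: [1.0, -0.022, -0.004, -0.001]
contact_force: [1.4, 7.1, -10.2]
width: 0.133
{'time_s': 28.95, 'position': [0.6308, 0.0326, 0.1499], 'eef_rot': [0.9998, -0.0218, -0.0038, -0.0012], 'contact_force': [1.3579, 7.0717, -10.1858], 'width': 0.133}
shift [0.0005, 0.0013, -0.1002] dist 0.1 yaw now -2.5 roll rad 0.0088 tilt z [-0.0075, 0.0026, -1.0]
```

View pics/s17c.png

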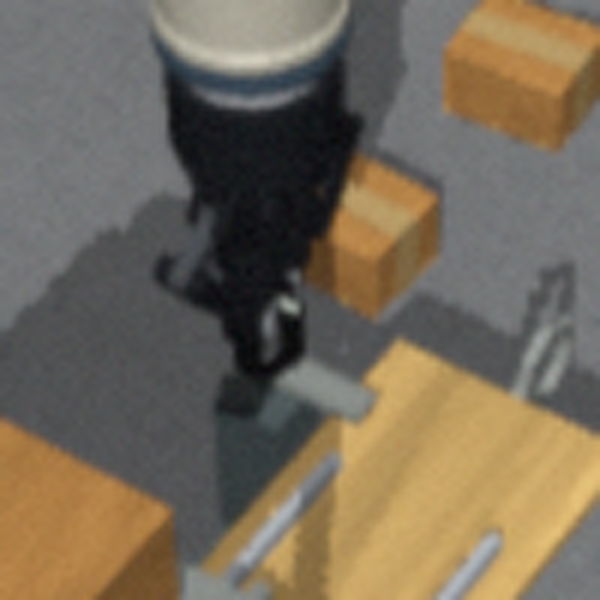

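The latch is turned about 89°. I release, let it drop and rise.

```bash
python3 -m handwheel '{"xyz":[[0,0,0],[0,0,0],[0,0,0],[0,0,0],[0,0,0]],"roll":[0,0,0,0,0]}' 0.35
python3 -m handwheel '{"xyz":[[0,0,-0.02],[0,0,-0.05],[0,0,-0.09],[0,0,-0.12],[0,0,-0.12]],"roll":[0,0,0,0,0]}'
python3 - <<'E'
from h import *
print(st())
p,d,W=cap("side","s18"); crop(p,240,340,200,300,6,"s18c")
for n in ("top","side"):
    p,d,W=cap(n); q=W[...,:2]-RO; X=q@EX;Y=q@EY;Z=W[...,2]
    for zr in ((.152,.172),(.115,.14)):
        m=(abs(X+.13)<.05)&(Y<-.05)&(Y>-.14)&(Z>zr[0])&(Z<zr[1]); P=np.c_[X[m],Y[m]].astype(np.float32)*1000
        if len(P)<4: print(n,zr,len(P)); continue
        c=P.mean(0); v=np.linalg.svd(P-c,full_matrices=False)[2][0]
        print(n,zr,len(P),c.round(1),np.degrees(np.arctan2(v[1],v[0])).round(1),"z",np.median(Z[m]).round(4))
    flapz(W)
    if n=="side":
      print("cartons");[print(r) for r in rects(W,(.45,.8),(-.6,-.05),(.038,.056))]
E
```

```text
time_s: 29.62
position: [0.6309, 0.0325, 0.15]
eef_rot: [1.0, -0.022, -0.004, -0.001]
contact_force: [-0.9, 0.3, -0.1]
width: 0.345
time_s: 30.25
position: [0.6334, 0.0322, 0.2744]
eef_rot: [1.0, -0.022, -0.0, -0.001]
contact_force: [-0.3, 0.5, -0.2]
width: 0.35
{'time_s': 30.25, 'position': [0.6334, 0.0322, 0.2744], 'eef_rot': [0.9998, -0.0217, -0.0005, -0.0014], 'contact_force': [-0.3106, 0.5093, -0.1625], 'width': 0.3495}
top (0.152, 0.172) 53 [-130.   -93.5] 82.8 z 0.1593
top (0.115, 0.14) 155 [-130.6  -78. ] 82.1 z 0.1199
flap 1265 slope -0.0006 z at -20,-170 [0.111  0.1111]
side (0.152, 0.172) 68 [-125.2  -98.6] 90.4 z 0.1591
side (0.115, 0.14) 146 [-123.5  -83.8] 95.8 z 0.1216
flap 1607 slope 0.0055 z at -20,-170 [0.1115 0.1107]
cartons
(720, -395, 80, 59, -45.8, 46, [330.0, 181.0], 264)
(562, -444, 99, 86, -64.6, 46, [379.0, 189.0], 269)
(465, -297, 357, 62, 83.5, 45, [385.0, 232.0], 418)
(665, -279, 73, 64, 1.0, 45, [327.0, 208.0], 302)
(543, -303, 69, 67, 25.5, 45, [365.0, 216.0], 307)
(686, -134, 78, 62, -3.7, 45, [298.0, 234.0], 352)
```

View pics/s18c.png

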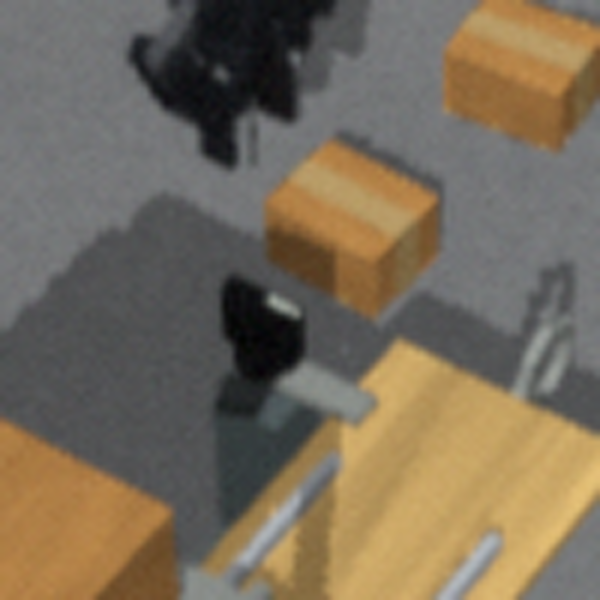

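Bar top dropped 163→159 mm: the latch is home with its tongue over the flap (crop (325,385)). Now the first carton (top (363,189)).

Run:
```python
from h import *
print(arm.sense()["joint_positions"])
go(.688,-.137,.15,-6.8);go(.688,-.137,.033,-6.8)
```

```text
[0.04709918 0.34925762 1.58919106 0.0030166  1.2108018  1.66019297]
shift [0.0649, 0.1668, 0.119] dist 0.215 yaw now -2.48 roll rad 0.0753 tilt z [-0.0078, 0.0025, -1.0]
shift [0.0658, 0.1671, 0.236] dist 0.297 yaw now -2.48 roll rad 0.0753 tilt z [-0.0078, 0.0025, -1.0]
```

```bash
python3 -m handwheel '{"xyz":[[0.015,0.04,0.01],[0.03,0.08,0.03],[0.046,0.12,0.06],[0.057,0.15,0.09],[0.065,0.167,0.119],[0.065,0.167,0.119],[0.065,0.167,0.119]],"roll":[0.02,0.04,0.06,0.075,0.075,0.075,0.075]}' 0.82 50
python3 - <<'E'
from h import *
print(st()); 
p,d,W=cap("top"); crop(p,320,420,150,230,7,"t19c");[print(r) for r in rects(W,(.45,.8),(-.6,-.05),(.038,.056))]
p,d,W=cap("side"); crop(p,260,350,190,270,7,"s19c")
go(.688,-.137,.033,-6.8)
E
```

```text
time_s: 31.28
position: [0.688, -0.1366, 0.1502]
eef_rot: [0.998, -0.059, -0.004, -0.001]
contact_force: [-0.2, 0.7, 0.1]
width: 0.82
{'time_s': 31.275, 'position': [0.688, -0.1366, 0.1502], 'eef_rot': [0.9982, -0.0591, -0.0042, -0.0012], 'contact_force': [-0.1604, 0.7028, 0.1242], 'width': 0.8204}
(722, -399, 73, 56, -44.0, 46, [466.0, 178.0], 617)
(686, -142, 56, 27, 82.1, 46, [365.0, 190.0], 217)
(668, -301, 69, 21, -2.9, 46, [428.0, 199.0], 210)
(565, -446, 89, 89, -1.1, 48, [485.0, 240.0], 503)
(546, -308, 70, 57, 27.9, 46, [430.0, 247.0], 620)
(458, -371, 209, 17, 89.7, 47, [453.0, 282.0], 523)
shift [0.0003, 0.0009, 0.1183] dist 0.118 yaw now -6.74 roll rad 0.001 tilt z [-0.0063, 0.0024, -1.0]
```

View pics/s19c.png

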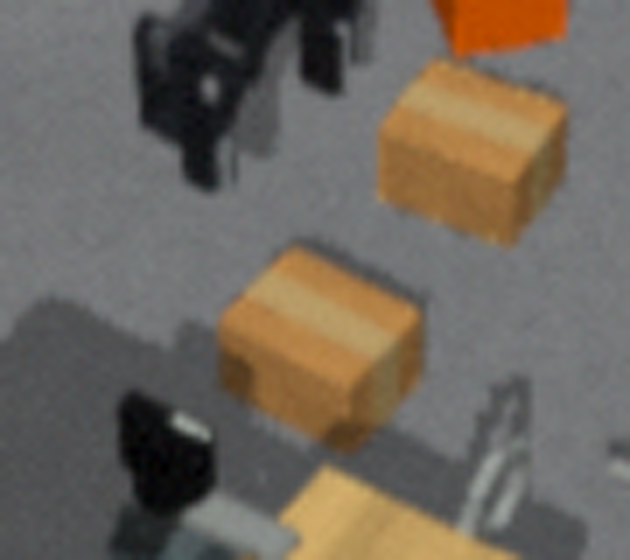

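View pics/t19c.png

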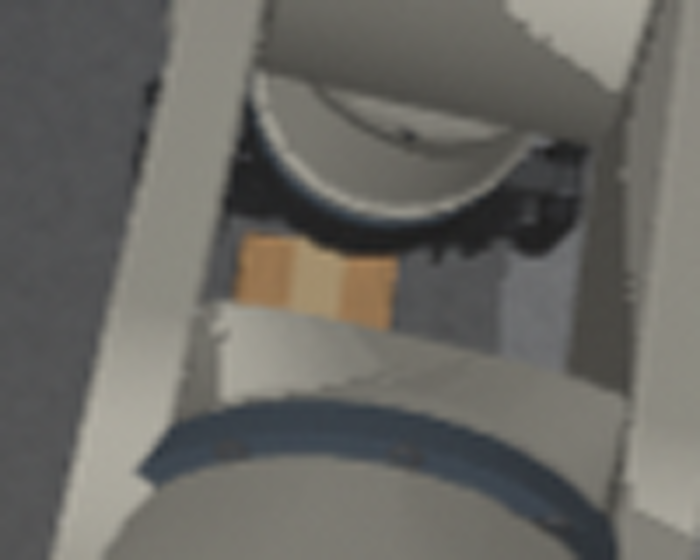

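Run:
```python
from h import *
p,d,W=cap("side");[print(r) for r in rects(W,(.6,.8),(-.35,-.05),(.040,.052))]
p,d,W=cap("top")
q=W[(W[...,0]>.6)&(W[...,0]<.75)&(W[...,1]>-.2)&(W[...,1]<-.08)&(W[...,2]>.038)&(W[...,2]<.056)]
for x in np.arange(.655,.72,.006):
    r=q[(q[:,0]>=x)&(q[:,0]<x+.006)]
    if len(r): print(x.round(3),r[:,1].min().round(4),r[:,1].max().round(4))
print(q[:,0].min())
```

```text
(664, -280, 75, 64, 2.0, 46, [327.0, 208.0], 284)
(662, -136, 74, 62, -7.9, 46, [306.0, 236.0], 318)
0.667 -0.1676 -0.1446
0.673 -0.1675 -0.114
0.679 -0.1701 -0.1142
0.685 -0.1701 -0.1164
0.691 -0.1695 -0.1161
0.697 -0.144 -0.116
0.6676179200773678
```

The picture shows the first carton was knocked about 25 mm (side (298,234)→(306,236)). Its new centre is about (0.664, -0.140), yaw -7°. I back away to check from the top.

```bash
python3 -m handwheel '{"xyz":[[0,-0.04,-0.02],[0,-0.09,-0.04],[0,-0.14,-0.06],[0,-0.18,-0.06],[0,-0.18,-0.06]],"roll":[0,0,0,0,0]}'
python3 - <<'E'
from h import *
p,d,W=cap("top"); crop(p,320,480,150,270,5,"t20c");[print(r) for r in rects(W,(.45,.8),(-.6,-.05),(.038,.056))]
p,d,W=cap("side");[print(r) for r in rects(W,(.6,.8),(-.35,-.05),(.040,.052))]
print(st())
E
```

```text
time_s: 32.1
position: [0.7104, 0.0457, 0.213]
eef_rot: [0.998, -0.057, -0.002, -0.001]
contact_force: [-0.4, -0.4, -0.4]
width: 0.822
(723, -399, 72, 55, -44.2, 46, [466.0, 178.0], 623)
(665, -140, 71, 56, -5.6, 46, [364.0, 198.0], 614)
(668, -282, 70, 57, 1.0, 46, [420.0, 198.0], 617)
(565, -446, 89, 88, -89.3, 48, [486.0, 240.0], 508)
(546, -307, 70, 57, 27.5, 46, [430.0, 247.0], 633)
(462, -298, 353, 63, 81.2, 46, [425.0, 280.0], 845)
(664, -280, 72, 65, -0.3, 46, [327.0, 208.0], 278)
(662, -136, 72, 63, -3.5, 46, [305.0, 236.0], 318)
{'time_s': 32.2, 'position': [0.71, 0.0427, 0.2123], 'eef_rot': [0.9983, -0.0579, -0.0027, -0.0008], 'contact_force': [-0.8394, 0.041, -0.8131], 'width': 0.8178}
```

View pics/t20c.png

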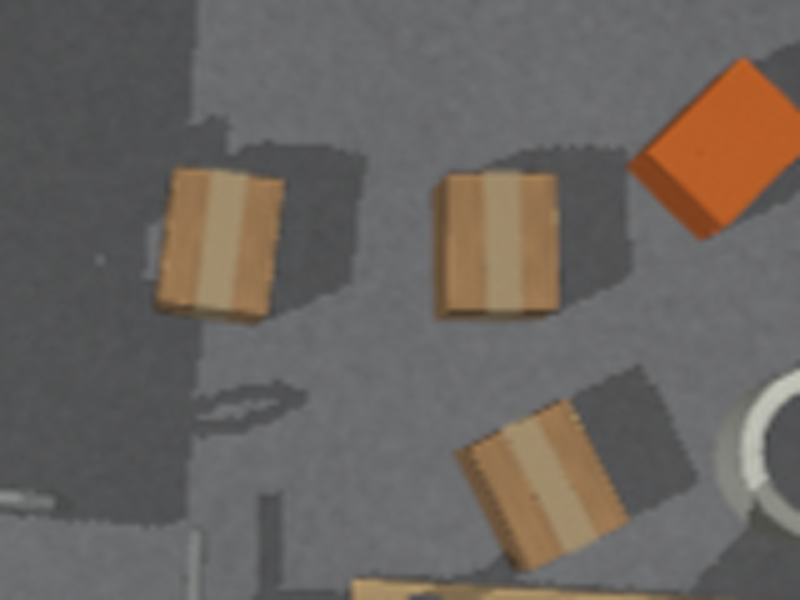

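Run:
```python
from h import *
go(.665,-.140,.12,-6.2);go(.665,-.140,.033,-6.2)
```

```text
shift [-0.023, 0.1867, 0.0922] dist 0.21 yaw now -6.64 roll rad -0.0077 tilt z [-0.0054, 0.0018, -1.0]
shift [-0.0225, 0.1868, 0.1792] dist 0.26 yaw now -6.64 roll rad -0.0077 tilt z [-0.0054, 0.0018, -1.0]
```

```bash
python3 -m handwheel '{"xyz":[[-0.005,0.045,0],[-0.011,0.09,0.01],[-0.017,0.135,0.03],[-0.021,0.17,0.06],[-0.023,0.187,0.092],[-0.023,0.187,0.12],[-0.023,0.187,0.145],[-0.023,0.187,0.165],[-0.023,0.187,0.179],[-0.023,0.187,0.179],[-0.023,0.187,0.179]],"roll":[0,0,0,-0.008,-0.008,-0.008,-0.008,-0.008,-0.008,-0.008,-0.008]}'
python3 - <<'E'
from h import *
print(st())
p,d,W=cap("side"); crop(p,260,350,190,270,7,"s21c")
E
```

```text
time_s: 33.58
position: [0.6651, -0.1402, 0.0339]
eef_rot: [0.999, -0.054, -0.002, -0.001]
contact_force: [-0.3, 0.7, -0.2]
width: 0.822
{'time_s': 33.575, 'position': [0.6651, -0.1402, 0.0339], 'eef_rot': [0.9985, -0.0539, -0.0022, -0.0007], 'contact_force': [-0.3189, 0.6856, -0.1602], 'width': 0.8221}
```

View pics/s21c.png

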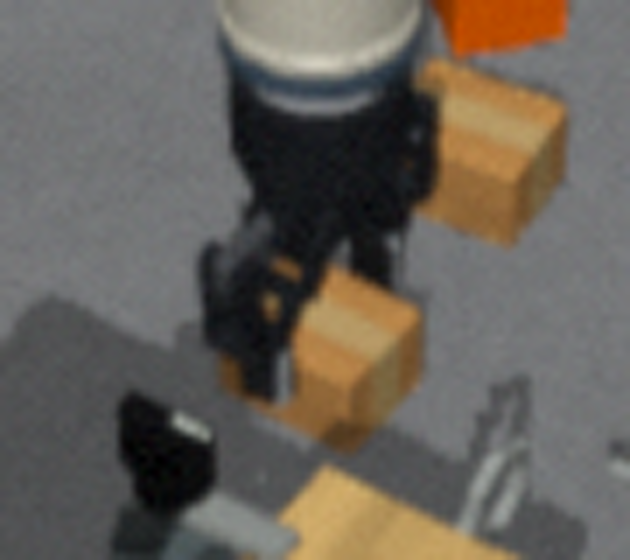

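```bash
python3 -m handwheel '{"xyz":[[0,0,0],[0,0,0],[0,0,0],[0,0,0],[0,0,0]],"roll":[0,0,0,0,0]}' 0 50
python3 -m handwheel '{"xyz":[[0,0,-0.01],[0,0,-0.04],[0,0,-0.08],[0,0,-0.13],[0,0,-0.18],[0,0,-0.19],[0,0,-0.19]],"roll":[0,0,0,0,0,0,0]}'
python3 - <<'E'
from h import *
print(st())
P=r2w(-.055,0);go(P[0],P[1],.222,87)
p,d,W=cap("side"); crop(p,240,350,150,260,6,"s22c")
E
```

```text
time_s: 34.25
position: [0.666, -0.1403, 0.0352]
eef_rot: [0.999, -0.054, -0.001, -0.001]
contact_force: [-1.3, 0.2, 6.1]
width: 0.644
time_s: 35.12
position: [0.6663, -0.1405, 0.2257]
eef_rot: [0.999, -0.054, -0.001, -0.0]
contact_force: [-0.2, -0.4, -2.1]
width: 0.647
{'time_s': 35.125, 'position': [0.6663, -0.1405, 0.2257], 'eef_rot': [0.9986, -0.0538, -0.0008, -0.0005], 'contact_force': [-0.1815, -0.3768, -2.0711], 'width': 0.6471}
shift [-0.1583, -0.2359, 0.0041] dist 0.284 yaw now -6.17 roll rad -1.6261 tilt z [-0.0015, 0.001, -1.0]
```

View pics/s22c.png

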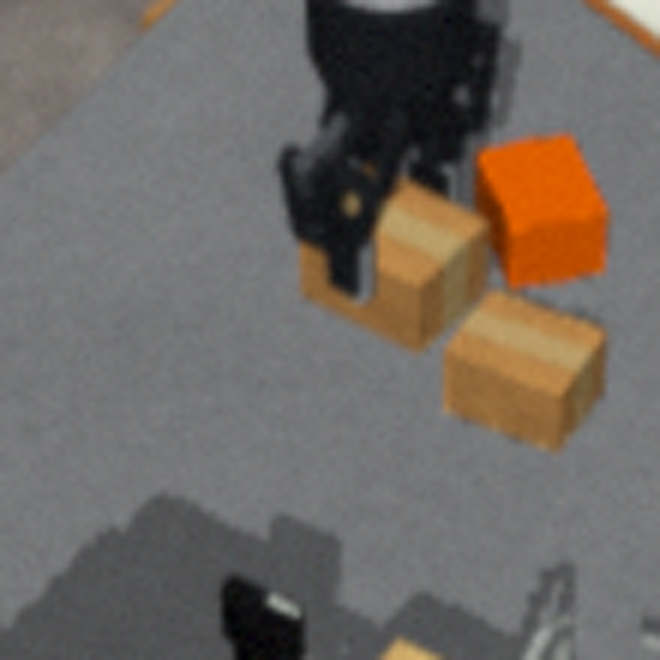

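```bash
python3 -m handwheel '{"xyz":[[-0.016,-0.024,0],[-0.032,-0.047,0],[-0.048,-0.071,0],[-0.063,-0.094,0],[-0.079,-0.118,0],[-0.095,-0.142,0],[-0.111,-0.165,0],[-0.127,-0.189,0],[-0.143,-0.212,0],[-0.158,-0.236,0.002],[-0.158,-0.236,0.004],[-0.158,-0.236,0.004]],"roll":[-0.16,-0.32,-0.48,-0.64,-0.8,-0.96,-1.12,-1.28,-1.44,-1.58,-1.626,-1.626]}'
python3 - <<'E'
from h import *
print(st())
P=r2w(-.055,0);go(P[0],P[1],.145,87)
p,d,W=cap("side"); crop(p,250,360,190,300,6,"s23c")
E
```

```text
time_s: 36.67
position: [0.5327, 0.1113, 0.2192]
eef_rot: [0.725, 0.688, -0.002, -0.003]
contact_force: [0.1, -0.2, -2.2]
width: 0.643
{'time_s': 36.675, 'position': [0.5327, 0.1113, 0.2192], 'eef_rot': [0.7253, 0.6884, -0.0023, -0.0027], 'contact_force': [0.0531, -0.2044, -2.1643], 'width': 0.6427}
shift [-0.0002, 0.0022, 0.0742] dist 0.074 yaw now 87.01 roll rad 0.0001 tilt z [-0.0072, 0.0007, -1.0]
```

View pics/s23c.png

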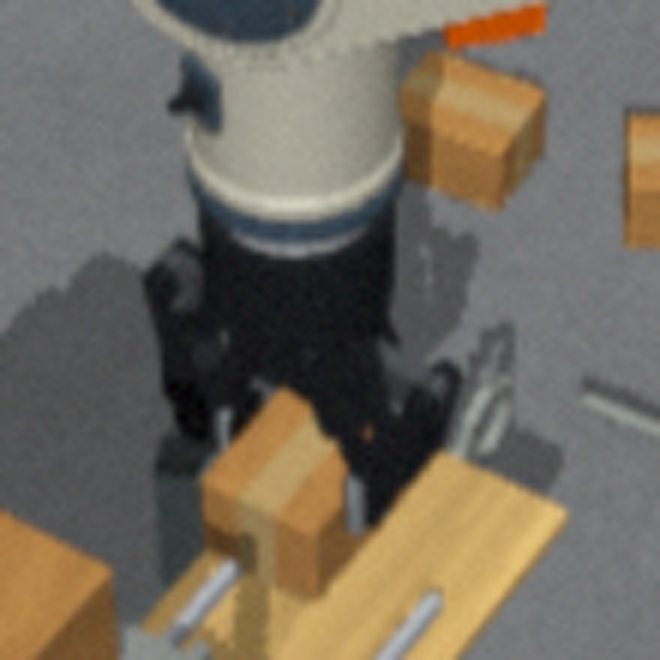

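```bash
python3 -m handwheel '{"xyz":[[0,0.002,0.02],[0,0.002,0.04],[0,0.002,0.055],[0,0.002,0.064],[0,0.002,0.07],[0,0.002,0.073],[0,0.002,0.073]],"roll":[0,0,0,0,0,0,0]}'
python3 - <<'E'
from h import *
print(st(),w2r(arm.sense()["position"]))
p,d,W=cap("side"); crop(p,250,360,190,300,6,"s24c")
E
```

```text
time_s: 37.6
position: [0.5347, 0.1111, 0.1468]
eef_rot: [0.726, 0.688, -0.002, -0.002]
contact_force: [0.6, 0.7, -0.4]
width: 0.644
{'time_s': 37.6, 'position': [0.5347, 0.1111, 0.1468], 'eef_rot': [0.7258, 0.6879, -0.0019, -0.0024], 'contact_force': [0.5692, 0.7335, -0.4072], 'width': 0.6436} [-0.05494344 -0.00041543]
```

View pics/s24c.png

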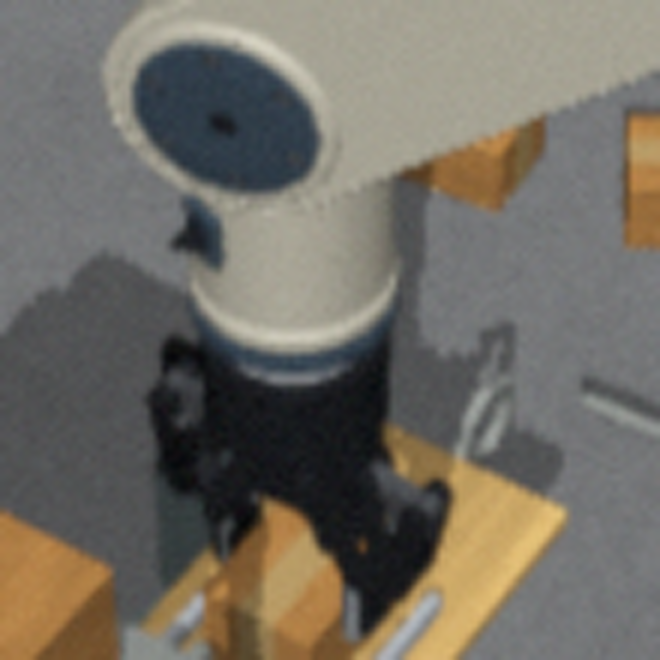

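```bash
python3 -m handwheel '{"xyz":[[0,0,0.001],[0,0,0.001],[0,0,0.001],[0,0,0.001]],"roll":[0,0,0,0]}' 0.8
python3 -m handwheel '{"xyz":[[0,0,-0.02],[0,0,-0.05],[0,0,-0.08],[0,0,-0.1],[-0.04,0,-0.1],[-0.09,0,-0.1],[-0.13,0,-0.1],[-0.13,0,-0.1]],"roll":[0,0,0,0,0,0,0,0]}'
cat >> h.py <<'E'
def lane(W,z=(.147,.166)):
    q=W[...,:2]-RO; X=q@EX;Y=q@EY;Z=W[...,2]
    m=(X>-.2)&(X<.12)&(abs(Y)<.07)&(Z>z[0])&(Z<z[1]); n,l,s,c=cv2.connectedComponentsWithStats(m.astype(np.uint8))
    for i in range(1,n):
        if s[i,4]<30: continue
        P=np.c_[X[l==i],Y[l==i]].astype(np.float32)*1000; r=cv2.minAreaRect(P); print("lane",s[i,4],np.round(r[0],1),np.round(r[1],1),round(r[2],1),"X",P[:,0].min().round(1),P[:,0].max().round(1),"Y",P[:,1].min().round(1),P[:,1].max().round(1),"z",Z[l==i].mean().round(4))
E
python3 - <<'E'
from h import *
print(st())
for n in ("top","side"):
    p,d,W=cap(n); lane(W); crop(p,*((190,330,170,290) if n=="top" else (230,350,200,320)),5,n+"25c")
E
```

```text
time_s: 38.15
position: [0.5349, 0.1112, 0.146]
eef_rot: [0.726, 0.688, -0.002, -0.002]
contact_force: [0.6, -0.0, -0.1]
width: 0.799
time_s: 39.15
position: [0.5283, -0.0209, 0.246]
eef_rot: [0.727, 0.687, -0.002, -0.002]
contact_force: [-0.1, 1.1, 0.3]
width: 0.801
{'time_s': 39.15, 'position': [0.5283, -0.0209, 0.246], 'eef_rot': [0.7268, 0.6868, -0.0019, -0.0022], 'contact_force': [-0.0735, 1.1313, 0.3088], 'width': 0.8008}
lane 473 [-44.2  -0.9] [56. 45.] 89.5 X -66.9 -21.7 Y -29.0 27.1 z 0.1559
lane 537 [-55.2   2.3] [74.8 59. ] 0.5 X -92.6 -17.8 Y -27.2 31.7 z 0.1552
```

View pics/side25c.png

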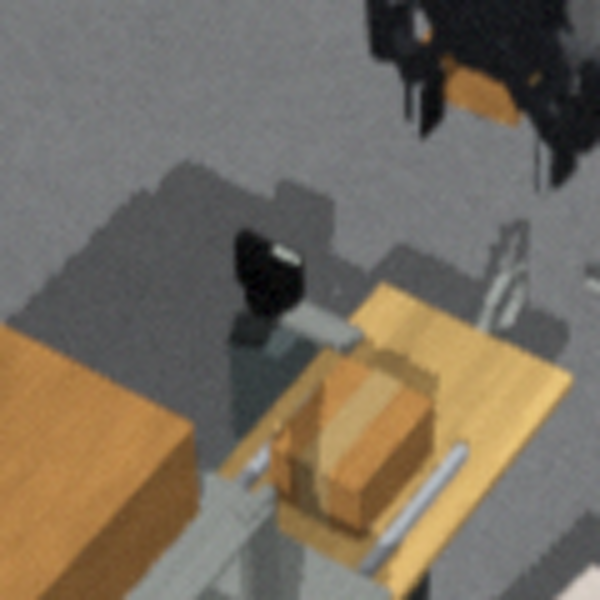

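View pics/top25c.png

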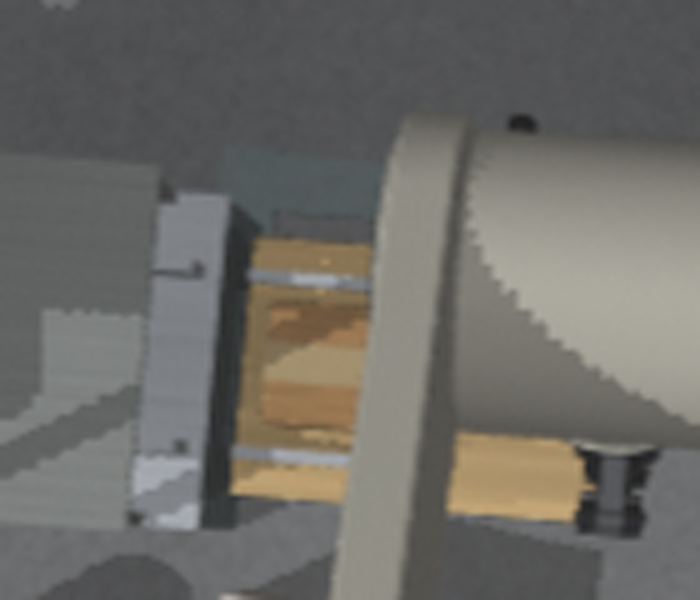

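The carton sits squarely between the lips (X -90..-20). I close the fingers behind it and push.

Run:
```python
from h import *
P=r2w(-.118,0.0);go(P[0],P[1],.20,87);go(P[0],P[1],.148,87);P=r2w(.010,0.0);go(P[0],P[1],.148,87)
```

```text
shift [0.0669, -0.0009, 0.046] dist 0.081 yaw now 86.87 roll rad -0.0023 tilt z [-0.0056, 0.0014, -1.0]
shift [0.0668, -0.0006, 0.098] dist 0.119 yaw now 86.87 roll rad -0.0023 tilt z [-0.0056, 0.0014, -1.0]
shift [0.1948, -0.0009, 0.0982] dist 0.218 yaw now 86.87 roll rad -0.0023 tilt z [-0.0056, 0.0014, -1.0]
```

```bash
python3 -m handwheel '{"xyz":[[0.02,-0.001,0.01],[0.045,-0.001,0.03],[0.067,-0.001,0.046],[0.067,-0.001,0.07],[0.067,-0.001,0.09],[0.067,-0.001,0.098],[0.067,-0.001,0.098],[0.067,-0.001,0.098]],"roll":[-0.002,-0.002,-0.002,-0.002,-0.002,-0.002,-0.002,-0.002]}' 0 40
python3 - <<'E'
from h import *
print(st(),w2r(arm.sense()["position"]))
p,d,W=cap("side"); crop(p,230,350,200,320,5,"s26c")
E
```

```text
time_s: 40.25
position: [0.5312, 0.0487, 0.1488]
eef_rot: [0.725, 0.688, -0.001, -0.002]
contact_force: [-0.3, -0.5, -0.6]
width: 0.003
{'time_s': 40.25, 'position': [0.5312, 0.0487, 0.1488], 'eef_rot': [0.7254, 0.6883, -0.0011, -0.0021], 'contact_force': [-0.3258, -0.5019, -0.642], 'width': 0.0035} [-0.11746812 -0.0001186 ]
```

View pics/s26c.png

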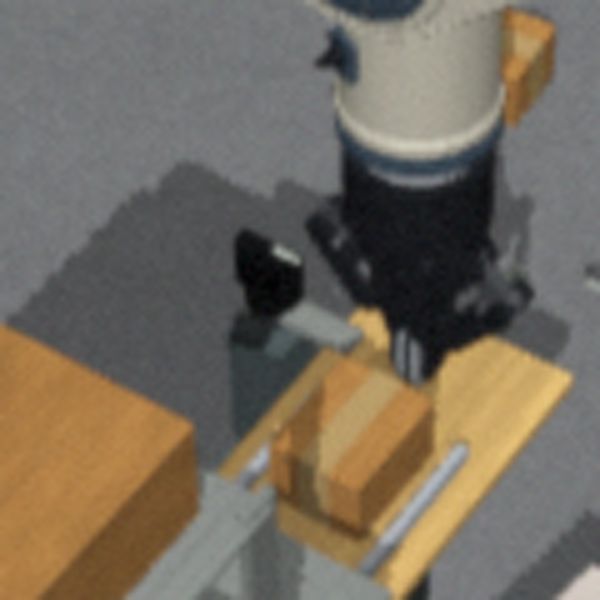

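```bash
python3 -m handwheel '{"xyz":[[0.006,0,0],[0.014,0,0],[0.022,0,0],[0.03,0,0],[0.038,0,0],[0.046,0,0],[0.054,0,0],[0.062,0,0],[0.07,0,0],[0.07,0,0]],"roll":[0,0,0,0,0,0,0,0,0,0]}'
python3 - <<'E'
from h import *
print(st(),w2r(arm.sense()["position"]))
p,d,W=cap("side"); crop(p,200,330,210,340,5,"s27c"); lane(W)
E
```

```text
time_s: 41.55
position: [0.5348, 0.1192, 0.1488]
eef_rot: [0.725, 0.688, -0.001, -0.002]
contact_force: [0.0, -0.7, -0.3]
width: 0.003
{'time_s': 41.55, 'position': [0.5348, 0.1192, 0.1488], 'eef_rot': [0.7253, 0.6884, -0.0009, -0.0022], 'contact_force': [0.0028, -0.6813, -0.2749], 'width': 0.0026} [-4.68161761e-02 -9.45502639e-05]
lane 401 [-15.4   2.3] [76.6 58.4] 0.5 X -53.8 22.7 Y -26.9 31.7 z 0.1559
```

View pics/s27c.png

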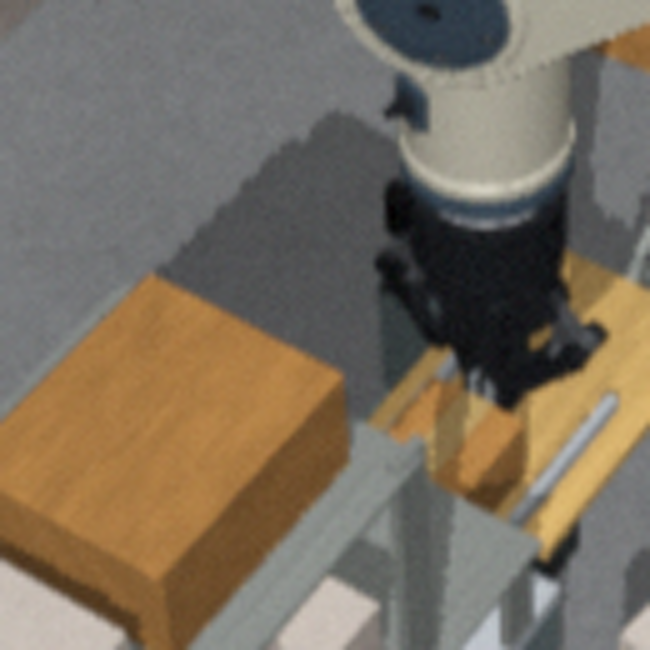

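```bash
python3 -m handwheel '{"xyz":[[0.006,0,0],[0.014,0,0],[0.022,0,0],[0.03,0,0],[0.037,0,0],[0.043,0,0],[0.046,0,0],[0.046,0,0]],"roll":[0,0,0,0,0,0,0,0]}'
python3 - <<'E'
from h import *
print(st(),w2r(arm.sense()["position"]))
p,d,W=cap("side"); crop(p,220,340,230,350,5,"s28c")
E
```

```text
time_s: 42.6
position: [0.5372, 0.1651, 0.1489]
eef_rot: [0.725, 0.688, -0.001, -0.002]
contact_force: [0.2, -1.0, 0.3]
width: -0.002
{'time_s': 42.6, 'position': [0.5372, 0.1651, 0.1489], 'eef_rot': [0.7253, 0.6885, -0.0009, -0.0022], 'contact_force': [0.1768, -0.9668, 0.2726], 'width': -0.002} [-9.22783863e-04 -5.02877091e-05]
```

View pics/s28c.png

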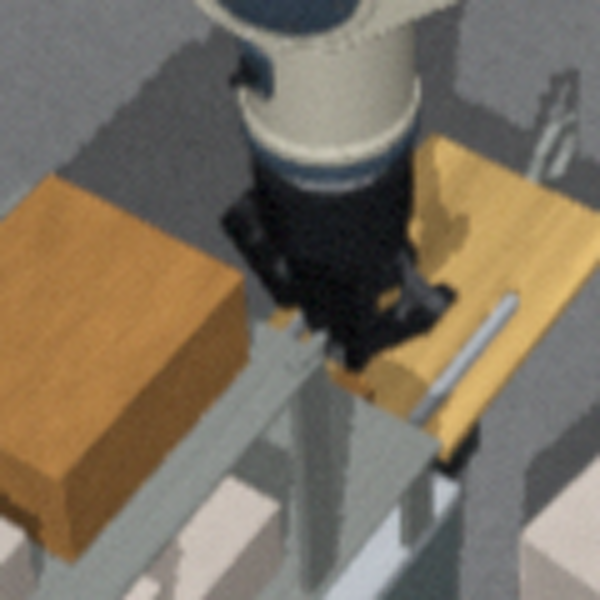

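```bash
python3 -m handwheel '{"xyz":[[0.003,0,0],[0.006,0,0],[0.009,0,0],[0.011,0,0],[0.011,0,0],[0.011,0,0]],"roll":[0,0,0,0,0,0]}'
python3 - <<'E'
from h import *
print(st(),w2r(arm.sense()["position"]))
E
python3 -m handwheel '{"xyz":[[-0.015,0,0],[-0.04,0,0],[-0.07,0,-0.02],[-0.1,0,-0.05],[-0.1,0,-0.1],[-0.12,-0.02,-0.14],[-0.15,-0.04,-0.14],[-0.15,-0.04,-0.14]],"roll":[0,0,0,0,0,0,0,0]}' 0.82 50
python3 - <<'E'
from h import *
print(st())
for n in ("top","side"):
    p,d,W=cap(n); lane(W); crop(p,*((190,330,170,290) if n=="top" else (220,340,230,350)),5,n+"29c")
    [print(r) for r in rects(W,(.45,.8),(-.6,-.05),(.038,.056))]
E
```

```text
time_s: 43.4
position: [0.5378, 0.176, 0.149]
eef_rot: [0.725, 0.688, -0.001, -0.002]
contact_force: [-0.2, 0.3, 0.5]
width: -0.002
{'time_s': 43.4, 'position': [0.5378, 0.176, 0.149], 'eef_rot': [0.7253, 0.6884, -0.0008, -0.0022], 'contact_force': [-0.1745, 0.3188, 0.4996], 'width': -0.0017} [ 1.00001894e-02 -9.37272339e-05]
time_s: 44.4
position: [0.4893, 0.026, 0.2894]
eef_rot: [0.726, 0.688, -0.001, -0.002]
contact_force: [0.5, -0.4, -0.4]
width: 0.819
{'time_s': 44.4, 'position': [0.4893, 0.026, 0.2894], 'eef_rot': [0.726, 0.6877, -0.0008, -0.0019], 'contact_force': [0.5396, -0.4155, -0.4088], 'width': 0.819}
lane 102 [28.8 -0.8] [55.7  9.5] 89.7 X 23.9 33.6 Y -28.7 27.0 z 0.1549
(723, -399, 72, 56, -43.8, 46, [466.0, 178.0], 623)
(668, -282, 69, 56, 1.4, 46, [420.0, 198.0], 621)
(565, -447, 89, 89, 71.9, 48, [486.0, 240.0], 504)
(546, -308, 69, 57, 28.0, 46, [430.0, 247.0], 629)
(462, -298, 353, 63, 81.2, 46, [425.0, 280.0], 850)
(563, -445, 100, 86, -61.6, 47, [379.0, 189.0], 268)
(479, -297, 354, 64, 88.7, 46, [385.0, 232.0], 423)
(541, -303, 70, 63, 32.1, 45, [368.0, 216.0], 237)
```

View pics/side29c.png

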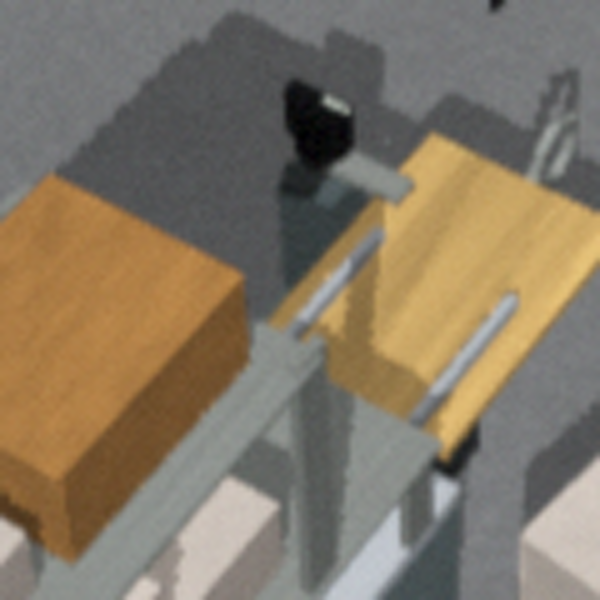

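View pics/top29c.png

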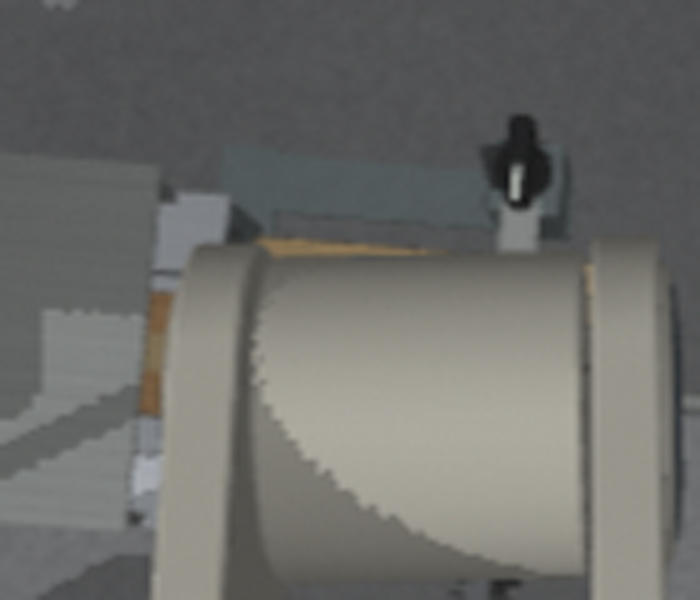

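First carton is in. Next is carton B at (0.668,-0.282).

Run:
```python
from h import *
go(.668,-.282,.14,1.7)
```

```text
shift [-0.2998, 0.1942, 0.1475] dist 0.387 yaw now 86.94 roll rad 1.4877 tilt z [-0.0038, 0.0023, -1.0]
```

```bash
python3 -m handwheel '{"xyz":[[-0.03,0.019,0],[-0.06,0.039,0],[-0.09,0.058,0],[-0.12,0.078,0.01],[-0.15,0.097,0.03],[-0.18,0.117,0.05],[-0.21,0.136,0.08],[-0.24,0.155,0.11],[-0.27,0.175,0.14],[-0.3,0.194,0.148],[-0.3,0.194,0.148],[-0.3,0.194,0.148]],"roll":[0.14,0.28,0.42,0.57,0.72,0.87,1.02,1.17,1.32,1.45,1.488,1.488]}'
python3 - <<'E'
from h import *
print(st()); go(.668,-.282,.033,1.7)
p,d,W=cap("side"); crop(p,270,380,160,270,6,"s30c");[print(r) for r in rects(W,(.5,.8),(-.5,-.05),(.038,.056))]
E
```

```text
time_s: 46.0
position: [0.6679, -0.2819, 0.138]
eef_rot: [1.0, 0.015, -0.003, -0.002]
contact_force: [0.1, -0.4, -0.1]
width: 0.823
{'time_s': 46.0, 'position': [0.6679, -0.2819, 0.138], 'eef_rot': [0.9999, 0.0149, -0.0026, -0.0016], 'contact_force': [0.1068, -0.3836, -0.1013], 'width': 0.8232}
shift [0.0006, 0.0004, 0.105] dist 0.105 yaw now 1.71 roll rad 0.0001 tilt z [-0.0053, 0.0031, -1.0]
(703, -391, 56, 43, -61.7, 46, [333.0, 184.0], 116)
(562, -444, 95, 87, -68.1, 47, [379.0, 189.0], 270)
(665, -278, 74, 65, 4.1, 45, [327.0, 208.0], 305)
(542, -303, 72, 64, 30.4, 45, [365.0, 217.0], 310)
```

View pics/s30c.png

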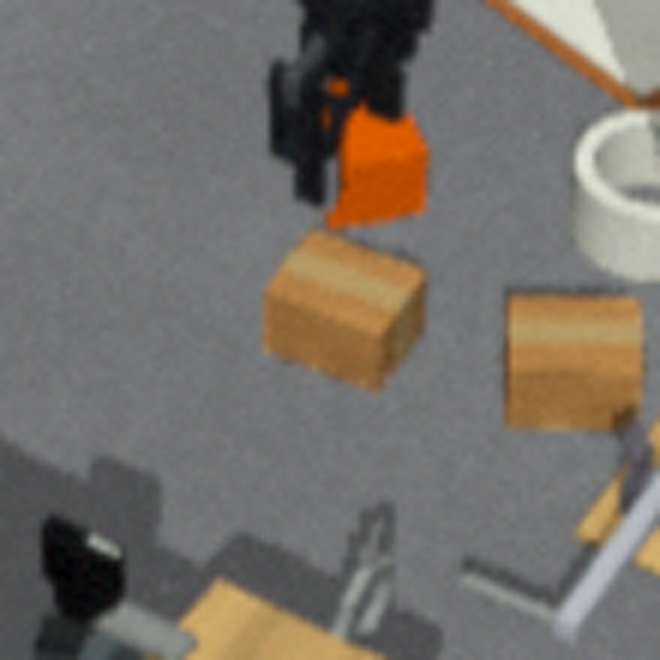

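Carton B is unmoved (side (327,208)); the gripper only seems to be over the orange one because of the viewing angle. I go down and grip.

```bash
python3 -m handwheel '{"xyz":[[0.001,0,0.03],[0.001,0,0.055],[0.001,0,0.075],[0.001,0,0.092],[0.001,0,0.104],[0.001,0,0.104],[0.001,0,0.104]],"roll":[0,0,0,0,0,0,0]}'
python3 - <<'E'
from h import *
print(st())
p,d,W=cap("side"); crop(p,270,380,160,270,6,"s31c")
E
```

```text
time_s: 46.92
position: [0.6688, -0.2816, 0.0352]
eef_rot: [1.0, 0.015, -0.002, -0.001]
contact_force: [-1.0, 0.7, 0.5]
width: 0.822
{'time_s': 46.925, 'position': [0.6688, -0.2816, 0.0352], 'eef_rot': [0.9999, 0.0154, -0.0019, -0.0013], 'contact_force': [-1.0022, 0.6676, 0.5137], 'width': 0.822}
```

View pics/s31c.png

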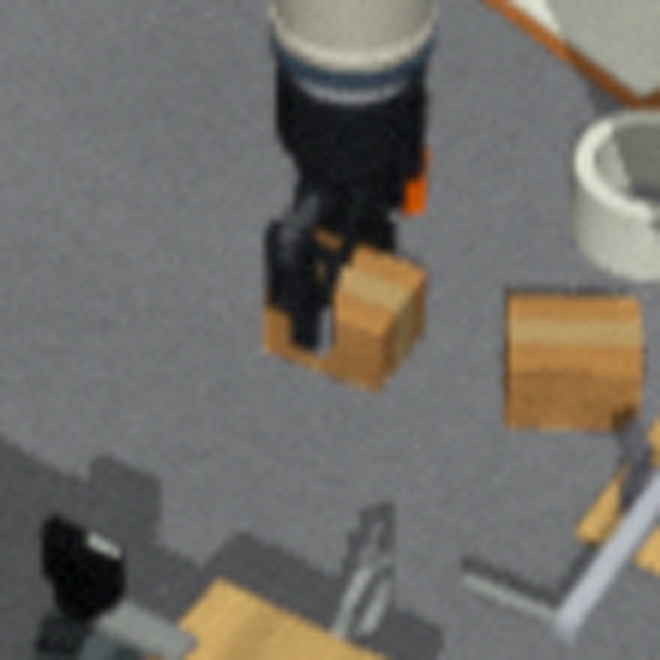

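```bash
python3 -m handwheel '{"xyz":[[0,0,0.001],[0,0,0.001],[0,0,0.001],[0,0,0.001],[0,0,0.001]],"roll":[0,0,0,0,0]}' 0 50
python3 -m handwheel '{"xyz":[[0,0,-0.01],[0,0,-0.04],[0,0,-0.08],[0,0,-0.13],[0,0,-0.18],[0,0,-0.19],[0,0,-0.19]],"roll":[0,0,0,0,0,0,0]}'
python3 - <<'E'
from h import *
print(st())
P=r2w(-.055,0);go(P[0],P[1],.225,87)
E
```

```text
time_s: 47.6
position: [0.6697, -0.282, 0.0355]
eef_rot: [1.0, 0.015, -0.001, -0.001]
contact_force: [-0.9, -0.3, 5.9]
width: 0.64
time_s: 48.48
position: [0.67, -0.2823, 0.2261]
eef_rot: [1.0, 0.015, -0.001, -0.001]
contact_force: [-0.3, 0.5, -2.1]
width: 0.648
{'time_s': 48.475, 'position': [0.67, -0.2823, 0.2261], 'eef_rot': [0.9999, 0.0153, -0.0006, -0.0007], 'contact_force': [-0.2591, 0.475, -2.0539], 'width': 0.6475}
shift [-0.1235, -0.3973, 0.0017] dist 0.416 yaw now 1.76 roll rad -1.4878 tilt z [-0.0012, 0.0013, -1.0]
```

```bash
python3 -m handwheel '{"xyz":[[-0.012,-0.036,0],[-0.025,-0.08,0],[-0.037,-0.12,0],[-0.05,-0.16,0],[-0.062,-0.2,0],[-0.075,-0.24,0],[-0.087,-0.28,0],[-0.1,-0.32,0],[-0.112,-0.36,0],[-0.1235,-0.397,0],[-0.1235,-0.397,0.002],[-0.1235,-0.397,0.002]],"roll":[-0.14,-0.29,-0.44,-0.59,-0.74,-0.89,-1.04,-1.19,-1.34,-1.47,-1.488,-1.488]}'
python3 - <<'E'
from h import *
print(st())
P=r2w(-.055,0);go(P[0],P[1],.1465,87)
p,d,W=cap("side"); crop(p,250,360,190,300,6,"s32c")
E
```

```text
time_s: 49.98
position: [0.5336, 0.1104, 0.2232]
eef_rot: [0.725, 0.688, -0.001, -0.001]
contact_force: [-0.4, -0.2, -2.2]
width: 0.644
{'time_s': 49.975, 'position': [0.5336, 0.1104, 0.2232], 'eef_rot': [0.7254, 0.6883, -0.0012, -0.0014], 'contact_force': [-0.4023, -0.1836, -2.2452], 'width': 0.6436}
shift [0.0007, 0.001, 0.0767] dist 0.077 yaw now 86.99 roll rad -0.0002 tilt z [-0.0037, 0.0005, -1.0]
```

View pics/s32c.png

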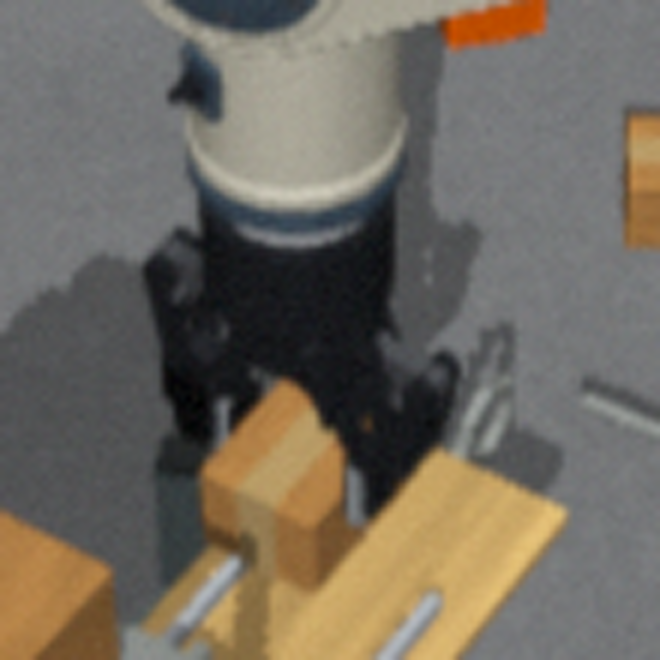

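```bash
python3 -m handwheel '{"xyz":[[0,0.001,0.02],[0.001,0.001,0.04],[0.001,0.001,0.055],[0.001,0.001,0.066],[0.001,0.001,0.073],[0.001,0.001,0.076],[0.001,0.001,0.077],[0.001,0.001,0.077]],"roll":[0,0,0,0,0,0,0,0]}'
python3 -m handwheel '{"xyz":[[0,0,0],[0,0,0],[0,0,0],[0,0,0]],"roll":[0,0,0,0]}' 0.8
python3 -m handwheel '{"xyz":[[0,0,-0.02],[0,0,-0.05],[0,0,-0.08],[0,0,-0.1],[-0.04,0,-0.1],[-0.09,0,-0.1],[-0.13,0,-0.1],[-0.13,0,-0.1]],"roll":[0,0,0,0,0,0,0,0]}'
python3 - <<'E'
from h import *
print(st())
for n in ("top","side"):
    p,d,W=cap(n); lane(W)
    if n=="side": crop(p,230,350,200,320,5,n+"33c")
P=r2w(-.118,0.0);go(P[0],P[1],.148,87)
E
```

```text
time_s: 51.02
position: [0.535, 0.1111, 0.1469]
eef_rot: [0.726, 0.688, -0.001, -0.001]
contact_force: [0.6, 0.2, -1.0]
width: 0.648
time_s: 51.52
position: [0.535, 0.1112, 0.147]
eef_rot: [0.726, 0.688, -0.001, -0.001]
contact_force: [-0.3, -0.1, -0.8]
width: 0.8
time_s: 52.52
position: [0.5281, -0.0209, 0.247]
eef_rot: [0.727, 0.687, -0.001, -0.001]
contact_force: [0.2, 0.2, 0.3]
width: 0.798
{'time_s': 52.525, 'position': [0.5281, -0.0209, 0.247], 'eef_rot': [0.7268, 0.6868, -0.0007, -0.0009], 'contact_force': [0.249, 0.2103, 0.341], 'width': 0.7983}
lane 163 [26.7 -0.9] [55.6 16. ] 89.5 X 18.6 34.7 Y -28.7 26.9 z 0.1549
lane 473 [-44.6  -1. ] [56.2 44.6] 89.4 X -67.0 -22.2 Y -29.3 26.9 z 0.1559
lane 532 [-55.3   1. ] [59.6 75.7] 88.4 X -93.5 -17.2 Y -28.9 31.2 z 0.1551
shift [0.0668, -0.0007, 0.099] dist 0.119 yaw now 86.86 roll rad -0.0024 tilt z [-0.0023, 0.0012, -1.0]
```

View pics/side33c.png

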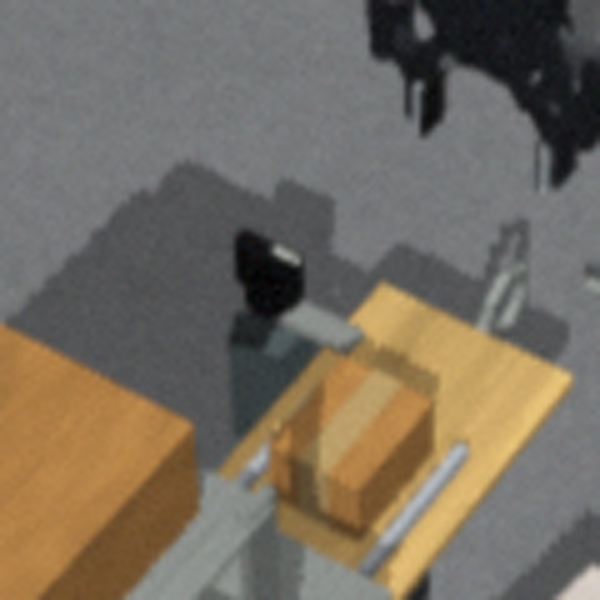

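Same good seat; the first carton's rear is at X≈19–21. I push the second one in.

```bash
python3 -m handwheel '{"xyz":[[0.02,-0.001,0.01],[0.045,-0.001,0.03],[0.067,-0.001,0.046],[0.067,-0.001,0.07],[0.067,-0.001,0.09],[0.067,-0.001,0.099],[0.067,-0.001,0.099],[0.067,-0.001,0.099]],"roll":[-0.002,-0.002,-0.002,-0.002,-0.002,-0.002,-0.002,-0.002]}' 0 40
python3 -m handwheel '{"xyz":[[0.006,0,0],[0.014,0,0],[0.022,0,0],[0.03,0,0],[0.038,0,0],[0.046,0,0],[0.054,0,0],[0.062,0,0],[0.07,0,0],[0.07,0,0]],"roll":[0,0,0,0,0,0,0,0,0,0]}'
python3 - <<'E'
from h import *
print(st(),w2r(arm.sense()["position"]))
p,d,W=cap("side"); crop(p,220,340,230,350,5,"s34c")
P=r2w(.010,0.0);go(P[0],P[1],.148,87)
E
```

```text
time_s: 53.62
position: [0.5313, 0.0486, 0.1487]
eef_rot: [0.725, 0.688, 0.0, -0.001]
contact_force: [0.3, 0.3, 0.8]
width: 0.001
time_s: 54.88
position: [0.5349, 0.1193, 0.1487]
eef_rot: [0.725, 0.688, 0.0, -0.001]
contact_force: [0.5, 0.2, 0.8]
width: 0.003
{'time_s': 54.875, 'position': [0.5349, 0.1193, 0.1487], 'eef_rot': [0.7253, 0.6885, 0.0002, -0.0011], 'contact_force': [0.508, 0.2254, 0.771], 'width': 0.0025} [-0.04673188 -0.00015098]
shift [0.057, -0.0001, 0.0008] dist 0.057 yaw now 87.01 roll rad 0.0003 tilt z [-0.0014, 0.0017, -1.0]
```

View pics/s34c.png

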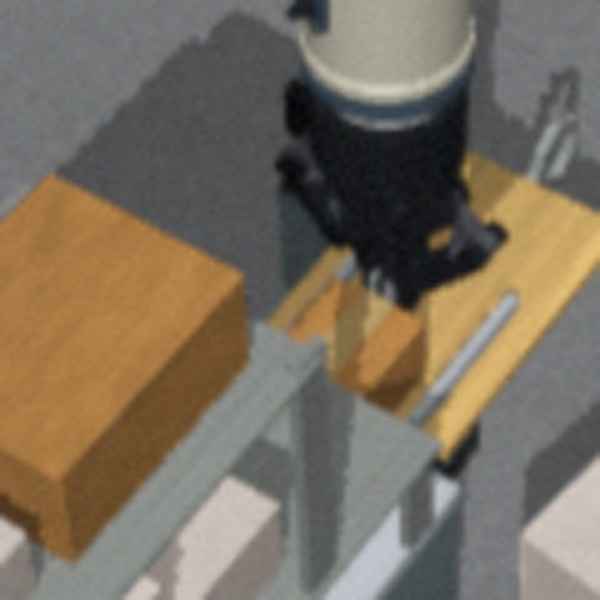

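```bash
python3 -m handwheel '{"xyz":[[0.006,0,0],[0.014,0,0],[0.022,0,0],[0.03,0,0],[0.038,0,0],[0.045,0,0],[0.05,0,0],[0.054,0,0],[0.057,0,0],[0.057,0,0],[0.057,0,0]],"roll":[0,0,0,0,0,0,0,0,0,0,0]}'
python3 - <<'E'
from h import *
print(w2r(arm.sense()["position"]))
E
python3 -m handwheel '{"xyz":[[-0.015,0,0],[-0.04,0,0],[-0.07,0,-0.02],[-0.1,0,-0.05],[-0.1,0,-0.1],[-0.12,0,-0.13],[-0.16,0,-0.13],[-0.21,0,-0.13],[-0.25,0,-0.13],[-0.25,0,-0.13]],"roll":[0,0,0,0,0,0,0,0,0,0]}' 0.82 50
python3 - <<'E'
from h import *
print(st())
for n in ("top","side"):
    p,d,W=cap(n); lane(W)
    if n=="top": crop(p,190,330,170,290,5,n+"35c")
    [print(r) for r in rects(W,(.45,.8),(-.6,-.05),(.038,.056))]
E
```

```text
time_s: 56.3
position: [0.538, 0.176, 0.1489]
eef_rot: [0.725, 0.688, 0.0, -0.001]
contact_force: [-0.3, 0.1, 0.9]
width: 0.005
[ 0.01004216 -0.00024703]
time_s: 57.55
position: [0.5243, -0.0768, 0.2784]
eef_rot: [0.727, 0.687, 0.0, -0.001]
contact_force: [-0.5, 0.3, -1.0]
width: 0.823
{'time_s': 57.55, 'position': [0.5243, -0.0768, 0.2784], 'eef_rot': [0.7266, 0.6871, 0.0001, -0.0009], 'contact_force': [-0.5478, 0.2581, -1.004], 'width': 0.823}
lane 164 [26.4 -0.8] [55.6 15.3] 88.7 X 18.7 34.0 Y -28.7 26.8 z 0.1545
(723, -399, 73, 56, -44.0, 46, [466.0, 178.0], 616)
(565, -447, 90, 88, -56.8, 48, [485.0, 240.0], 497)
(546, -307, 69, 57, 28.0, 46, [430.0, 247.0], 634)
(475, -150, 46, 41, 86.0, 44, [364.0, 276.0], 124)
(458, -355, 242, 17, 89.7, 47, [448.0, 282.0], 583)
(561, -444, 93, 84, -58.2, 47, [379.0, 189.0], 261)
(482, -300, 359, 65, 89.3, 46, [384.0, 232.0], 424)
(541, -304, 74, 62, 34.5, 46, [366.0, 217.0], 289)
```

View pics/top35c.png

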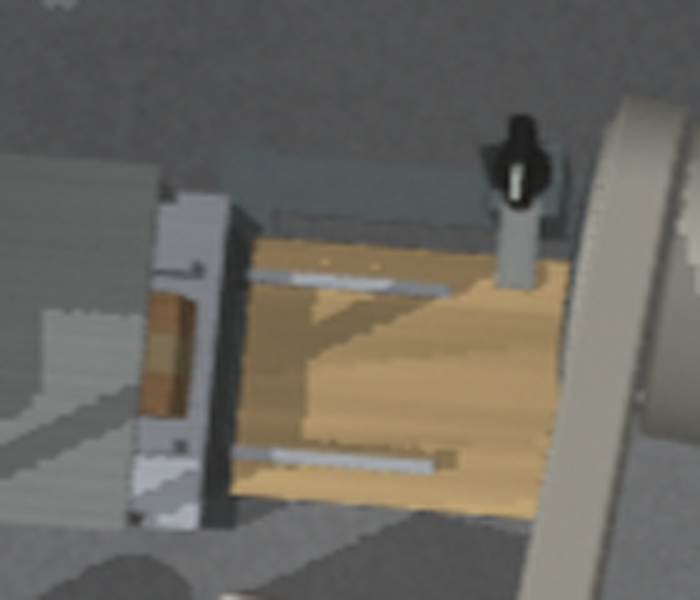

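Second carton's rear is at X≈20, clear of the flap. Third carton C at (0.546,-0.308), yaw 28°.

Run:
```python
from h import *
go(.546,-.3075,.16,27.5)
```

```text
shift [-0.2318, 0.034, 0.1178] dist 0.262 yaw now 86.91 roll rad 1.0369 tilt z [-0.0012, 0.0023, -1.0]
```

```bash
python3 -m handwheel '{"xyz":[[-0.03,0.004,0],[-0.06,0.008,0.01],[-0.09,0.013,0.02],[-0.12,0.018,0.04],[-0.15,0.022,0.06],[-0.18,0.026,0.08],[-0.21,0.03,0.1],[-0.232,0.034,0.118],[-0.232,0.034,0.118],[-0.232,0.034,0.118]],"roll":[0.13,0.26,0.4,0.54,0.68,0.82,0.95,1.037,1.037,1.037]}'
python3 - <<'E'
from h import *
print(st()); go(.546,-.3075,.033,27.5)
p,d,W=cap("side"); crop(p,320,430,150,260,6,"s36c");[print(r) for r in rects(W,(.5,.8),(-.5,-.05),(.038,.056))]
E
```

```text
time_s: 58.9
position: [0.5462, -0.3065, 0.1601]
eef_rot: [0.971, 0.239, -0.0, -0.001]
contact_force: [-0.1, -0.3, 0.1]
width: 0.819
{'time_s': 58.9, 'position': [0.5462, -0.3065, 0.1601], 'eef_rot': [0.9711, 0.2387, -0.0003, -0.0015], 'contact_force': [-0.1, -0.2527, 0.0704], 'width': 0.8194}
shift [-0.0007, 0.0012, 0.1271] dist 0.127 yaw now 27.62 roll rad 0.0021 tilt z [-0.0012, 0.0028, -1.0]
(719, -394, 80, 59, -45.2, 46, [330.0, 181.0], 269)
(549, -447, 100, 60, -71.0, 47, [383.0, 189.0], 183)
(544, -305, 69, 67, 27.3, 46, [365.0, 216.0], 306)
```

View pics/s36c.png

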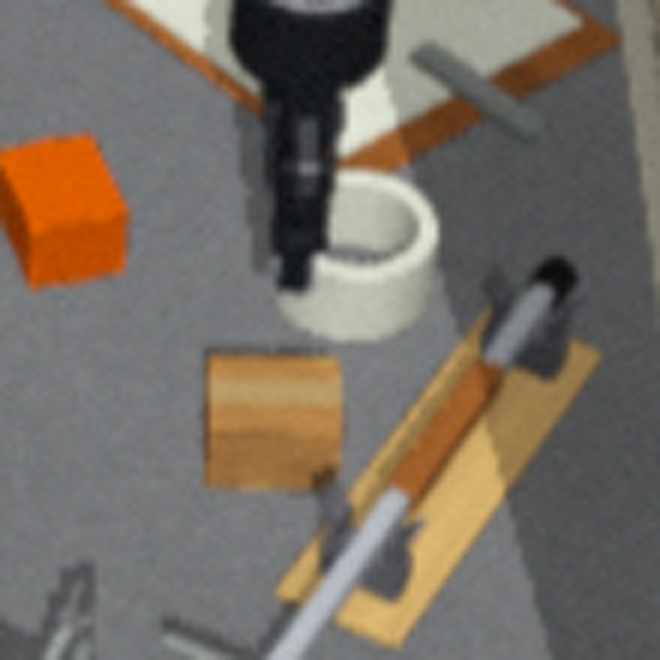

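Carton C is unmoved at side (365,216). I descend and grip.

```bash
python3 -m handwheel '{"xyz":[[-0.001,0.001,0.035],[-0.001,0.001,0.065],[-0.001,0.001,0.09],[-0.001,0.001,0.11],[-0.001,0.001,0.126],[-0.001,0.001,0.126],[-0.001,0.001,0.126]],"roll":[0,0,0,0,0,0,0]}'
python3 - <<'E'
from h import *
print(st())
p,d,W=cap("side"); crop(p,320,430,150,260,6,"s37c")
E
```

```text
time_s: 59.82
position: [0.5464, -0.3078, 0.0352]
eef_rot: [0.971, 0.239, 0.0, -0.001]
contact_force: [-0.5, -0.0, 0.1]
width: 0.819
{'time_s': 59.825, 'position': [0.5464, -0.3078, 0.0352], 'eef_rot': [0.9711, 0.2388, 0.0003, -0.0009], 'contact_force': [-0.4739, -0.0362, 0.051], 'width': 0.8188}
```

View pics/s37c.png

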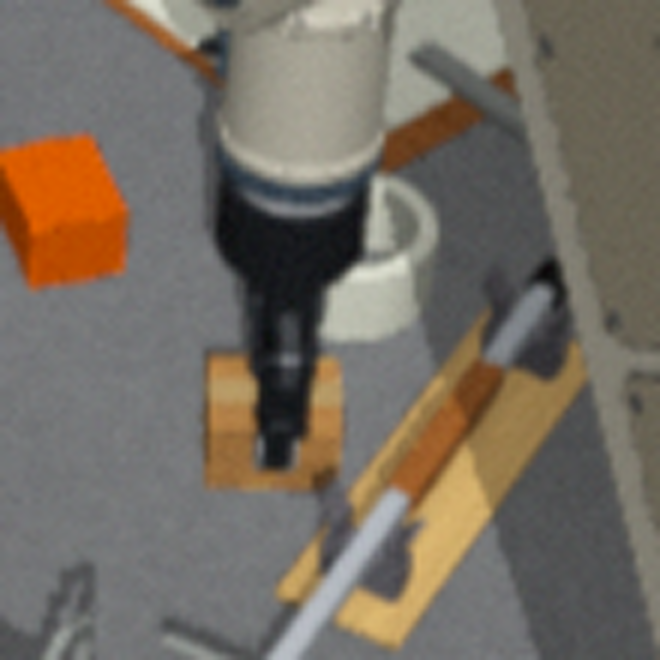

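```bash
python3 -m handwheel '{"xyz":[[0,0,0.001],[0,0,0.001],[0,0,0.001],[0,0,0.001],[0,0,0.001]],"roll":[0,0,0,0,0]}' 0 50
python3 -m handwheel '{"xyz":[[0,0,-0.01],[0,0,-0.04],[0,0,-0.08],[0,0,-0.13],[0,0,-0.18],[0,0,-0.19],[0,0,-0.19]],"roll":[0,0,0,0,0,0,0]}'
python3 - <<'E'
from h import *
print(st())
P=r2w(-.055,0);go(P[0],P[1],.225,87)
p,d,W=cap("side"); crop(p,300,430,120,260,5,"s38c")
E
```

```text
time_s: 60.5
position: [0.547, -0.3082, 0.0355]
eef_rot: [0.971, 0.239, 0.001, -0.0]
contact_force: [-0.8, -0.6, 5.5]
width: 0.649
time_s: 61.38
position: [0.5467, -0.3085, 0.2261]
eef_rot: [0.971, 0.239, 0.001, 0.0]
contact_force: [-0.1, -0.1, -1.9]
width: 0.647
{'time_s': 61.375, 'position': [0.5467, -0.3085, 0.2261], 'eef_rot': [0.9711, 0.2387, 0.0015, 0.0002], 'contact_force': [-0.0971, -0.0695, -1.8629], 'width': 0.647}
shift [0.1835, -0.3775, 0.0013] dist 0.42 yaw now 27.62 roll rad -1.0364 tilt z [0.0029, 0.0004, -1.0]
```

View pics/s38c.png

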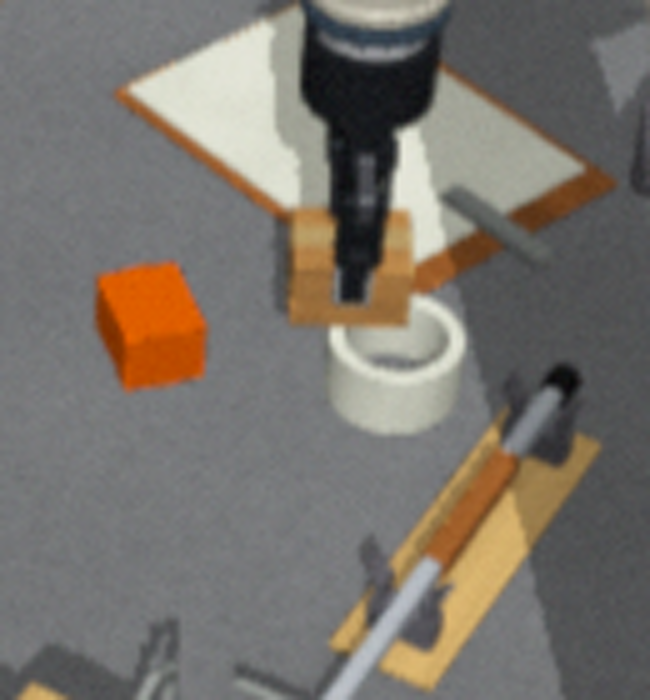

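```bash
python3 -m handwheel '{"xyz":[[0.018,-0.036,0],[0.037,-0.076,0],[0.056,-0.115,0],[0.075,-0.155,0],[0.094,-0.194,0],[0.114,-0.235,0],[0.133,-0.274,0],[0.152,-0.313,0],[0.17,-0.35,0],[0.183,-0.377,0],[0.183,-0.377,0.001],[0.183,-0.377,0.001]],"roll":[-0.1,-0.21,-0.32,-0.43,-0.54,-0.65,-0.76,-0.87,-0.97,-1.036,-1.036,-1.036]}'
python3 - <<'E'
from h import *
print(st())
P=r2w(-.055,0);go(P[0],P[1],.1465,87)
p,d,W=cap("side"); crop(p,250,360,190,300,6,"s39c")
E
```

```text
time_s: 62.92
position: [0.5327, 0.1102, 0.223]
eef_rot: [0.726, 0.688, -0.0, -0.001]
contact_force: [-0.4, 0.1, -1.5]
width: 0.642
{'time_s': 62.925, 'position': [0.5327, 0.1102, 0.223], 'eef_rot': [0.7257, 0.688, -0.0004, -0.0008], 'contact_force': [-0.4088, 0.1045, -1.4714], 'width': 0.6418}
shift [0.0009, 0.0017, 0.0765] dist 0.076 yaw now 86.95 roll rad -0.0009 tilt z [-0.0016, 0.0006, -1.0]
```

View pics/s39c.png

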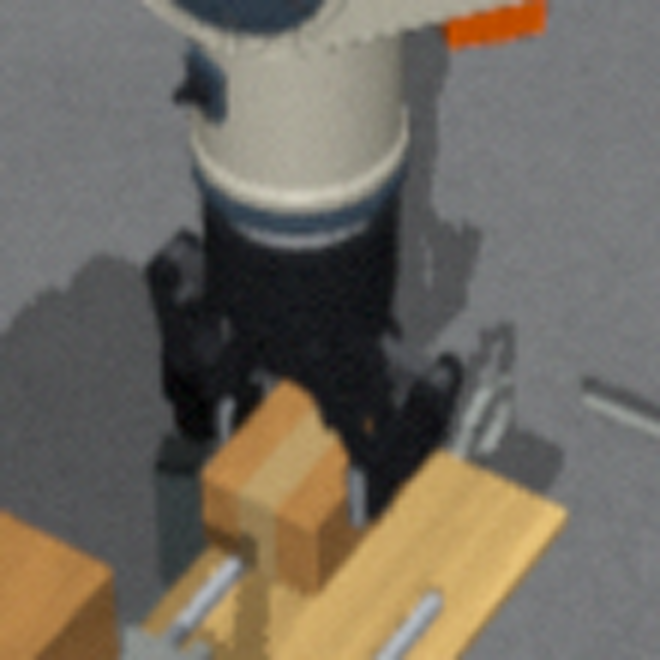

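```bash
python3 -m handwheel '{"xyz":[[0,0.001,0.02],[0.001,0.002,0.04],[0.001,0.002,0.055],[0.001,0.002,0.066],[0.001,0.002,0.073],[0.001,0.002,0.076],[0.001,0.002,0.077],[0.001,0.002,0.077]],"roll":[0,0,0,0,0,0,0,0]}'
python3 -m handwheel '{"xyz":[[0,0,0],[0,0,0],[0,0,0],[0,0,0]],"roll":[0,0,0,0]}' 0.8
python3 -m handwheel '{"xyz":[[0,0,-0.02],[0,0,-0.05],[0,0,-0.08],[0,0,-0.1],[-0.04,0,-0.1],[-0.09,0,-0.1],[-0.13,0,-0.1],[-0.13,0,-0.1]],"roll":[0,0,0,0,0,0,0,0]}'
python3 - <<'E'
from h import *
print(st())
for n in ("top","side"):
    p,d,W=cap(n); lane(W)
P=r2w(-.118,0.0);go(P[0],P[1],.148,87)
E
```

```text
time_s: 63.98
position: [0.5351, 0.111, 0.1466]
eef_rot: [0.726, 0.688, 0.0, -0.0]
contact_force: [-0.1, 0.1, -0.6]
width: 0.648
time_s: 64.47
position: [0.5351, 0.111, 0.1468]
eef_rot: [0.726, 0.688, 0.0, -0.0]
contact_force: [0.7, -0.0, -0.4]
width: 0.799
time_s: 65.47
position: [0.5279, -0.021, 0.2466]
eef_rot: [0.727, 0.687, 0.0, -0.0]
contact_force: [0.0, 0.4, 0.1]
width: 0.804
{'time_s': 65.475, 'position': [0.5279, -0.021, 0.2466], 'eef_rot': [0.7269, 0.6867, 0.0001, -0.0003], 'contact_force': [0.0125, 0.3988, 0.1291], 'width': 0.8042}
lane 161 [26.4 -0.7] [55.3 14.6] 89.4 X 19.2 34.0 Y -28.5 26.8 z 0.1544
lane 487 [-44.2  -1.2] [56.  46.3] 89.9 X -67.4 -21.1 Y -29.2 26.7 z 0.1558
lane 538 [-54.6   1.8] [59.9 76.3] 88.9 X -92.4 -16.0 Y -28.4 31.5 z 0.155
shift [0.067, -0.0008, 0.0987] dist 0.119 yaw now 86.85 roll rad -0.0027 tilt z [-0.0002, 0.0013, -1.0]
```

```bash
python3 -m handwheel '{"xyz":[[0.02,-0.001,0.01],[0.045,-0.001,0.03],[0.067,-0.001,0.046],[0.067,-0.001,0.07],[0.067,-0.001,0.09],[0.067,-0.001,0.099],[0.067,-0.001,0.099],[0.067,-0.001,0.099]],"roll":[-0.003,-0.003,-0.003,-0.003,-0.003,-0.003,-0.003,-0.003]}' 0 40
python3 -m handwheel '{"xyz":[[0.006,0,0],[0.014,0,0],[0.022,0,0],[0.03,0,0],[0.038,0,0],[0.046,0,0],[0.054,0,0],[0.062,0,0],[0.07,0,0],[0.07,0,0]],"roll":[0,0,0,0,0,0,0,0,0,0]}'
python3 - <<'E'
from h import *
print(st(),w2r(arm.sense()["position"]))
p,d,W=cap("side"); crop(p,220,340,230,350,5,"s40c")
P=r2w(.012,0.0);go(P[0],P[1],.148,87)
E
```

```text
time_s: 66.58
position: [0.5313, 0.0485, 0.1484]
eef_rot: [0.725, 0.689, 0.001, -0.0]
contact_force: [-0.1, 0.5, 1.2]
width: -0.002
time_s: 67.82
position: [0.5349, 0.1192, 0.1484]
eef_rot: [0.725, 0.689, 0.001, -0.001]
contact_force: [0.4, -0.7, -0.3]
width: 0.002
{'time_s': 67.825, 'position': [0.5349, 0.1192, 0.1484], 'eef_rot': [0.7251, 0.6887, 0.001, -0.0005], 'contact_force': [0.396, -0.7179, -0.2802], 'width': 0.0018} [-0.04685114 -0.0001824 ]
shift [0.0591, -0.0001, 0.0005] dist 0.059 yaw now 87.05 roll rad 0.0008 tilt z [0.0007, 0.0021, -1.0]
```

View pics/s40c.png

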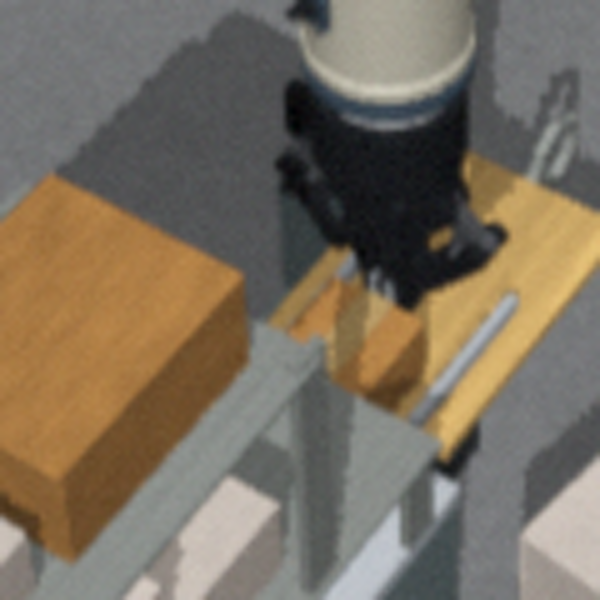

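```bash
python3 -m handwheel '{"xyz":[[0.006,0,0],[0.014,0,0],[0.022,0,0],[0.03,0,0],[0.038,0,0],[0.045,0,0],[0.051,0,0],[0.055,0,0],[0.059,0,0],[0.059,0,0],[0.059,0,0]],"roll":[0,0,0,0,0,0,0,0,0,0,0]}'
python3 -m handwheel '{"xyz":[[-0.015,0,0],[-0.04,0,0],[-0.07,0,-0.02],[-0.1,0,-0.05],[-0.1,0,-0.1],[-0.12,-0.02,-0.13],[-0.16,-0.06,-0.15],[-0.21,-0.1,-0.15],[-0.26,-0.14,-0.15],[-0.3,-0.17,-0.15],[-0.3,-0.17,-0.15]],"roll":[0,0,0,0,0,0,0,0,0,0,0]}'
python3 - <<'E'
from h import *
print(st())
for n in ("top","side"):
    p,d,W=cap(n,n+"end"); lane(W); flapz(W)
    if n=="top": crop(p,190,330,170,290,5,n+"41c")
    [print(r) for r in rects(W,(.45,.8),(-.6,-.05),(.038,.056))]
    for t in ("carton0","tape_roll","pen_cup","big_carton"):
        for r in arm.place_of(n,t):
            if r["p"]>.3: v,u=r["centre"][0]*480,r["centre"][1]*640; print(n,t,round(r["p"],2),round(u),round(v),ray(n,u,v,0).round(3))
E
```

```text
time_s: 69.25
position: [0.5381, 0.178, 0.1487]
eef_rot: [0.725, 0.689, 0.001, -0.001]
contact_force: [0.3, -0.0, -0.3]
width: 0.001
time_s: 70.62
position: [0.3502, -0.1155, 0.2978]
eef_rot: [0.727, 0.687, 0.001, -0.0]
contact_force: [0.4, -0.3, 0.6]
width: -0.002
{'time_s': 70.625, 'position': [0.3502, -0.1155, 0.2978], 'eef_rot': [0.7269, 0.6867, 0.0011, -0.0002], 'contact_force': [0.4239, -0.2832, 0.5681], 'width': -0.0018}
lane 140 [27.7 -0.7] [12.9 55.7] 0.3 X 21.2 34.1 Y -28.6 27.2 z 0.1549
flap 2708 slope 0.0004 z at -20,-170 [0.1109 0.1109]
(723, -399, 72, 55, -43.9, 46, [466.0, 178.0], 618)
(565, -446, 89, 89, -60.6, 48, [485.0, 240.0], 505)
(462, -298, 354, 63, 81.2, 46, [425.0, 280.0], 842)
top carton0 0.86 462 182 [ 0.721 -0.402  0.   ]
top carton0 0.52 213 239 [0.554 0.248 0.   ]
top tape_roll 0.8 480 237 [ 0.577 -0.449  0.   ]
top pen_cup 0.72 434 280 [ 0.462 -0.33   0.   ]
top pen_cup 0.68 176 309 [0.369 0.336 0.   ]
top big_carton 0.93 254 312 [0.366 0.134 0.   ]
top big_carton 0.61 211 240 [0.55  0.253 0.   ]
flap 1561 slope 0.007 z at -20,-170 [0.1116 0.1106]
(721, -398, 88, 58, -44.8, 45, [330.0, 181.0], 272)
(566, -442, 93, 78, -68.1, 46, [377.0, 188.0], 220)
(482, -255, 270, 65, 89.0, 45, [379.0, 241.0], 330)
side carton0 0.59 330 191 [ 0.718 -0.396  0.   ]
side tape_roll 0.91 376 195 [ 0.574 -0.458  0.   ]
side tape_roll 0.57 356 259 [ 0.503 -0.165  0.   ]
side pen_cup 0.72 316 413 [0.36  0.326 0.   ]
side big_carton 0.83 353 353 [0.361 0.132 0.   ]
```

View pics/top41c.png

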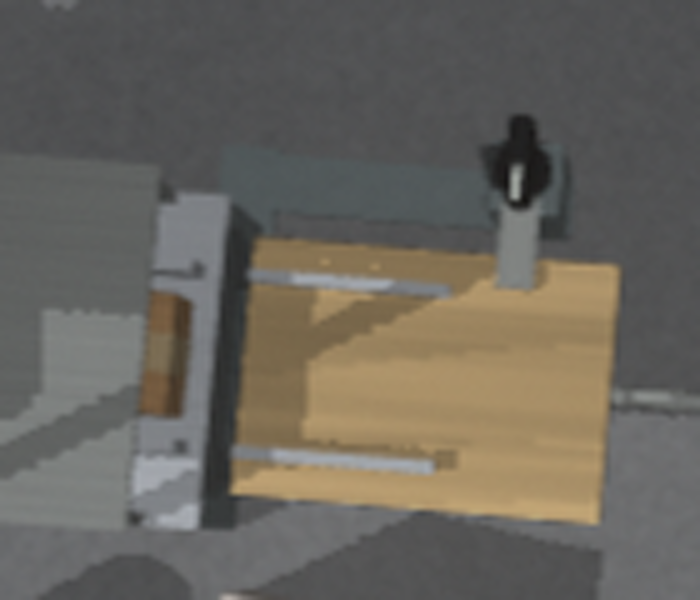

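View pics/topend.png

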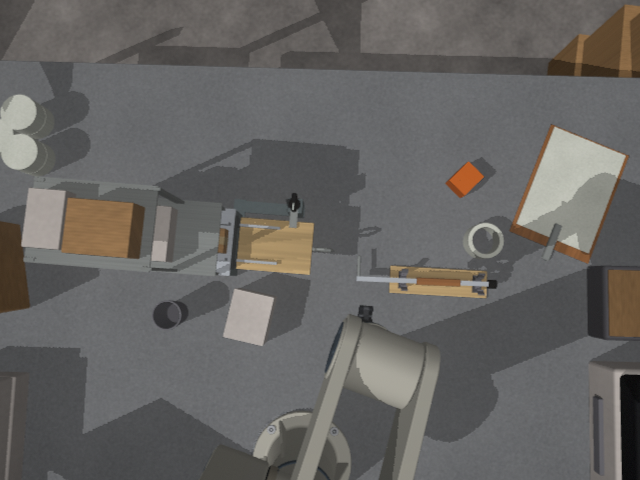

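View pics/sideend.png

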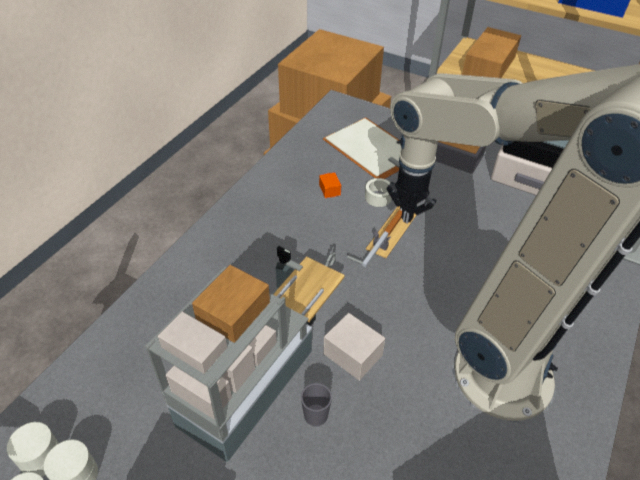

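Everything is in order and no other brown carton shows in either view, so I hand in.

Run:
```python
from rig import arm
print(arm.sign_off())
```

```text
the job is handed in; nothing more can be done
None
```

I did the whole job in the order asked and handed it in at about 71 s of the 210 s allowed. No verdict is reported back.

- **Flap and latch:** I swung the flap down with the pole alone, at readings of about 3 N or less. I then put the pole back in its rest with the hook end as before, and turned the latch. It dropped home: the bar top went from 163 to 159 mm with the tongue over the flap.
- **Cartons:** Three brown cartons were there, and I slid each one in along the lane. The first was knocked about 25 mm as I reached for it, so I measured it again before gripping.
- **Last checks:**
  - The flap is level at 111 mm.
  - The rearmost carton starts about 21 mm past the hinge line, clear of the flap. The two ahead of it are hidden under the roof, so I know they are in only from having pushed them.
  - The pole, tape roll, pen cup, big carton and the orange look-alike are within a few millimetres to about a centimetre of where they were, about the detectors' own scatter.
- **Disagreements:** The two cameras differed by 2 to 5 mm throughout, and I relied on the top one. In the last pictures the detectors gave a few false labels: a carton and a big carton at the rack mouth, a pen cup at the pole grip and a tape roll by the hook. The pictures do not bear these out.

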